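Unstack the adapter set onto its shadow plates

ROBOT

A 7-joint arm with a two-finger parallel gripper is mounted at the origin on a cart in front of the work surface, level with it; the furniture and walls round the work are solid. World frame = base frame: x ahead of the robot, y to its left, z up, the work surface at z = 0. Lengths are in m, angles in degrees, forces in N, time in s.
With the tool pointing down it reaches from about 0.425 to 0.875 m from the base axis. Payload 4.7 kg.
Tool frame: the origin (TCP) lies midway between the tips of the shut fingers; the grasp point (between the pads) lies 19 mm behind it; z points along the fingers, x is the direction in which the jaws open and shut, and the axes are right-handed (so a half turn about z gives the same grasp; the last joint's range is limited). The gripper opens to 87 mm and grips with 3 to 60 N. Pads are 19 mm wide; open, the fingers measure 117 mm over their backs; the gripper's body (75 mm by 190 mm) begins 51 mm behind the grasp point.
Start: joints at [64.177, 18.392, -4.016, 83.108, 1.295, 78.541, -3.26], TCP at [0.291, -0.581, 0.223] pointing down, gripper open.
Joint ranges: [-163.93, 163.93], [-17.29, 119.83], [-79.2, 71.16], [3.27, 140.29], [-89.18, 269.18], [5.43, 117.66], [-154.24, 154.24]. Speed limits (degrees/s): [147.25, 147.25, 180, 180, 180, 180, 180].

INTERFACE

Orientations are given as [roll, pitch, yaw] about the fixed x, y, z axes, in that order (R = Rz(yaw) Ry(pitch) Rx(roll)).
In Python, from cell import env gives the robot as it stands.
- The arm moves only by the tool carry_out, never from a script. Its argument "plan" is a list of rows, each an object with "grip": the closure, from 0 (fully open) to 1 (shut); "dp": the shift along the tool's x, y, z in m, a list of three; "rotation": the turn, a rotation vector about the tool's x, y, z in degrees, a list of three. In form: [{"grip": grip, "dp": [dx, dy, dz], "rotation": [wx, wy, wz]}, ...]. A call has 1 to 8 rows; each row shifts and turns the pose as measured when the row begins, along the tool's axes as they then stand; what a row does not reach is not made up. A row lasts 1/12 s, in which the tool goes at most 41.7 mm and 7.16 degrees, less where a joint would pass 70% of its speed; a pose out of reach is approached as far as the arm can. A call is refused whole if a number of a shift passes 0.0417 or a number of a turn 7.16, either way. A call with a gripper value outside its range is refused whole. The fingers move at their own pace and stop on an object; "force" is the grip in N (left out, the last holds). Time passes only in rows, so rows that do not move let the fingers close. It gives the time, the measured TCP pose, the force and the opening at its end, in the units of the state.
- env.get_obs(): the state, without advancing time (a new reading comes with each control period).
- env.read_camera(name): name is "scene" or "side" or "wrist"; returns the picture (480x640x3 uint8, red, green, blue); there is no depth.
- env.camera_params(name): a dict with "fx", "fy", "cx", "cy" (pixels), "R" (3x3) and "t" (3): a world point X has camera coordinates R X + t. Camera axes: x right, y down, z forward; pixel columns grow to the right and rows downward; lengths in m; the calibration is good to about 2 mm. A picture is of the moment at which its call begins: read the wrist's pose just before it. camera_params takes no time and is no camera call; for the wrist camera it gives the pose at the moment of the call.
- env.sign_off(): hands the job in, once; it reports no verdict.
The state is a dict: "time_s": time; "qpos": joint angles; "joint_velocities": joint speeds; "effort": joint torques, N m; "tool_pos": TCP position; "tool_rot": TCP orientation; "force": force on the tool from outside, world axes, zero at the start; "wrist_torque": the same for the moment, N m; "grip_width": finger opening in m.
Only numpy, scipy, OpenCV 4.12 (cv2) and the standard library are available. Lean on these libraries where they do the work, as an engineer would, in place of code of your own. Each camera call takes 0.05 s, during which the arm holds its last target. There are 200 camera calls.

TASK

The adapter set for the injector fixture was left piled up: a nozzle nut on a round spacer on a hexagon collar on a square flange. Take the stack apart from the top down and set each part upright on the aluminium plate that bears its own outline (square, hexagon, larger round, smaller round), centred on the outline, the square flange also turned to match its square. Leave the jar and the black injector body where they stand.

Things in the scene. Friction and masses are not known exactly. Their poses are not given: they have to be found in the camera images.
- nut: black nozzle nut, the top part of the stack: a short stepped tube, 24 mm across, 30 mm tall, with a bore (grip it from outside), about 45 g. Origin at the centre of its underside, z up. It can be gripped across at any angle
- spacer: round aluminium spacer ring under the nut, 36 mm outside, bore 16 mm (for looks only: grip it from outside), 28 mm tall, about 120 g. Origin at the centre of its underside, z up
- hex_collar: brass hexagon collar under the spacer, 48 mm across flats (55 mm across corners), bore 20 mm (grip it from outside), 28 mm tall, about 220 g. Origin at the centre of its underside, z up; its x axis is square to one pair of flats (the other pairs are 60 degrees either way)
- flange: square steel flange at the bottom of the stack, standing on the bench, 64 x 64 x 24 mm, with a centre bore of 20 mm and four bolt holes (grip it from outside), about 350 g. Origin at the centre of its underside, z up; x and y square to its sides
- nut_plate: fixed flat aluminium plate 54 x 54 x 6 mm with a screw head in each corner and a dark inlaid outline on top: the smaller round one, 32 mm, for the nut. No rim, nothing sticks up. Origin at the centre of its underside (top at z = +6 mm), directly under the outline's centre; x and y along its sides. Its place among the plates changes
- spacer_plate: fixed flat aluminium plate 66 x 66 x 6 mm with a screw head in each corner and a dark inlaid outline on top: the larger round one, 46 mm, for the spacer. No rim, nothing sticks up. Origin at the centre of its underside (top at z = +6 mm), directly under the outline's centre; x and y along its sides. Its place among the plates changes
- hex_plate: fixed flat aluminium plate 82 x 82 x 6 mm with a screw head in each corner and a dark inlaid outline on top: a hexagon 58 mm across flats, for the hexagon collar (how the collar is turned on it does not matter). No rim, nothing sticks up. Origin at the centre of its underside (top at z = +6 mm), directly under the outline's centre; x and y along its sides. Its place among the plates changes
- flange_plate: fixed flat aluminium plate 96 x 96 x 6 mm with a screw head in each corner and a dark inlaid outline on top: a square of 74 mm, parallel to the plate's sides, for the flange (any of its four quarter turns will do). No rim, nothing sticks up. Origin at the centre of its underside (top at z = +6 mm), directly under the outline's centre; x and y along its sides. Its place among the plates changes
- jar: loose small amber jar with a black lid, 46 mm across, 71 mm tall, standing in the middle of the near side of the work; leave it. Origin at the centre of its underside
- injector_body: loose black injector body lying on the bench beyond the work, a little left of the middle, pointing away from the robot, 40 x 90 x 52 mm; leave it. Origin at the centre of its underside, long along its y axis
There are look-alikes about, which are no part of the job. What is shaped like the spacer_plate but yellow is not meant. What is shaped like the flange but pink is not meant.

How it is judged (in metres and radians):
On the way, in this order (a step that is already met when the one before it is completed fails the run):
1. the nozzle nut stands released on its own plate (horizontal distance between nut and nut_plate below 0.012 m and z of nut in the frame of nut_plate between 0.003 and 0.01 m and angle between nut's own z axis and vertical below 0.1 rad and contact force between nut and the fingers below 0.1 N and linear speed of nut below 0.02 m/s), for 0.2 s.
2. the round spacer stands released on its own plate (horizontal distance between spacer and spacer_plate below 0.012 m and z of spacer in the frame of spacer_plate between 0.003 and 0.01 m and angle between spacer's own z axis and vertical below 0.1 rad and contact force between spacer and the fingers below 0.1 N and linear speed of spacer below 0.02 m/s), for 0.2 s.
3. the hexagon collar stands released on its own plate (horizontal distance between hex_collar and hex_plate below 0.012 m and z of hex_collar in the frame of hex_plate between 0.003 and 0.01 m and angle between hex_collar's own z axis and vertical below 0.1 rad and contact force between hex_collar and the fingers below 0.1 N and linear speed of hex_collar below 0.02 m/s), for 0.2 s.
4. the square flange stands released on its own plate (horizontal distance between flange and flange_plate below 0.012 m and z of flange in the frame of flange_plate between 0.003 and 0.01 m and angle between flange's own z axis and vertical below 0.1 rad and (angle between the x axis of flange and the x axis of flange_plate, either way round below 0.2 rad or angle between the x axis of flange and the y axis of flange_plate, either way round below 0.2 rad) and contact force between flange and the fingers below 0.1 N and linear speed of flange below 0.02 m/s), for 0.2 s.
At the end, for the whole second after the job is handed in: Placed in the order nut, spacer, collar, flange, each stands upright (0.1 rad) and released on the plate with its own outline, centre within 12 mm of the plate's; flange within 0.2 rad of square with its plate; all at rest; jar and injector body within 30 mm of where they stood (all of step 1 and all of step 2 and all of step 3 and all of step 4 and distance of each of jar, injector_body from where it was at the start of the episode below 0.03 m); the robot touches nothing.
It fails at once if the jar is moved by more than 30 mm (distance of jar from where it was at the start of the episode above 0.03 m).
It fails at once if the injector body is moved by more than 30 mm (distance of injector_body from where it was at the start of the episode above 0.03 m).
It also fails if it takes over 112 s, if anything falls off the work surface, if the arm or the gripper's body presses on something with over 40 N, if the wrist force passes 120 N, or if a joint passes its speed limit or range.

## Working session

There is one attempt and no reset: what is moved stays moved. The work goes in short steps, Python scripts to look and compute and a tool call to move; the robot and the scene stay as the last step left them, time stands still between calls to the robot, and variables do not carry over. Pictures are saved under pics/ and viewed, about 12 in all and at most 16, crops included, and the job is handed in when it is done.

Besides the shell and the picture viewer there is one more tool, called after "Call:" as name(argument=value, ...), one argument or row to a line, values as JSON. carry_out: Moves the arm, as the interface text tells. Its arguments: {"type":"object","properties":{"plan":{"type":"array","items":{"type":"object","properties":{"grip":{"type":"number"},"dp":{"type":"array","items":{"type":"number"}},"rotation":{"type":"array","items":{"type":"number"}}}}},"force":{"type":"number"}},"required":["plan"]}

```bash
mkdir -p pics; python3 - <<'E'
from cell import env
import cv2
print(env.get_obs())
for n in ("scene","side"):
    p=env.camera_params(n);print(n,p)
    cv2.imwrite(f"pics/{n}0.png",env.read_camera(n)[:,:,::-1])
E
```

```text
{'time_s': 0.0, 'qpos': array([64.17722363, 18.43921053, -4.01463951, 83.17435531,  1.29562295,
       78.53930742, -3.26107699]), 'joint_velocities': array([-0.00613402, -0.01064743,  0.02804447,  0.03024985, -0.05743772,
       -0.01644398,  0.05588149]), 'effort': array([ 7.56492573e-04, -4.91282737e+01, -4.03596517e-01, -3.12526882e+01,
       -6.42141444e-02,  4.38247737e-02,  1.70065991e-04]), 'tool_pos': array([ 0.29105476, -0.58059034,  0.22146446]), 'tool_rot': array([ 1.79993458e+02,  1.07602118e-01, -6.33692913e+01]), 'force': array([ 0.30568618,  0.18778853, -0.573583  ]), 'wrist_torque': array([-0.01262198, -0.05902217,  0.00316282]), 'grip_width': 0.08703085278716234}
scene {'fx': 456.75707904571925, 'fy': 456.75707904571925, 'cx': 319.7282265342848, 'cy': 236.56200835396578, 'R': array([[-0.84819391, -0.52964531, -0.0065533 ],
       [-0.35213426,  0.57307693, -0.73998939],
       [ 0.39568745, -0.62534685, -0.67258662]]), 't': array([0.42351285, 0.23541302, 0.80517068])}
side {'fx': 547.9682602516991, 'fy': 547.9682602516991, 'cx': 322.1598242281214, 'cy': 235.73319150733826, 'R': array([[ 0.99919384,  0.03856344, -0.01115926],
       [ 0.01583865, -0.63409812, -0.77309036],
       [-0.03688909,  0.77229038, -0.63419773]]), 't': array([-0.50422934,  0.04594508,  1.19138431])}
```

View pics/scene0.png

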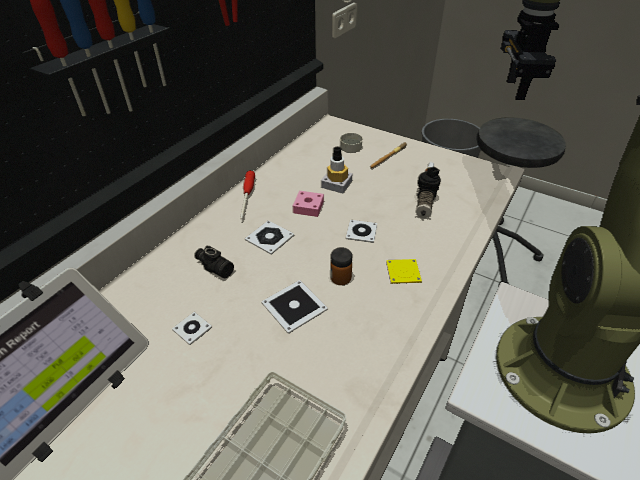

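View pics/side0.png

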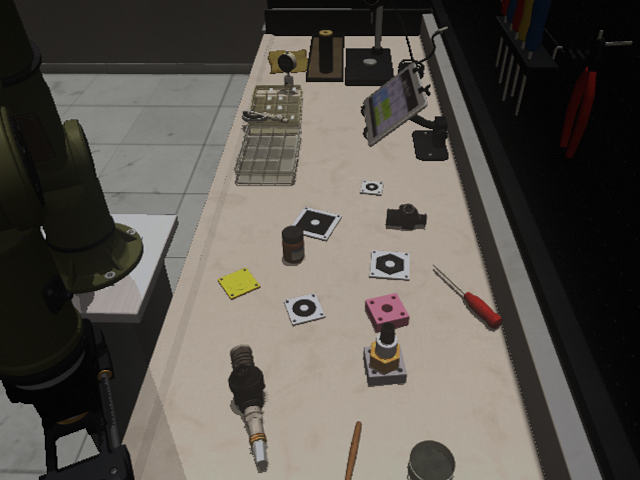

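Candidates: the stack is at scene (337,170) / side (385,360). The pink look-alike is at scene (308,203). Plates in the scene view are hex (269,236), larger round (362,230), square (294,305) and smaller round (191,327). The yellow look-alike is at (404,271). The jar is at (341,266) and the injector body at (214,261). The other black assembly at (428,190) is clutter.

```bash
cat > h.py <<'E'
from cell import env
import cv2, numpy as np
def cast(p,uv,z):
    uv=np.asarray(uv,float).reshape(-1,2); R=p["R"]; c=-R.T@p["t"]
    d=np.c_[(uv[:,0]-p["cx"])/p["fx"],(uv[:,1]-p["cy"])/p["fy"],np.ones(len(uv))]@R
    return (c+d*((z-c[2])/d[:,2])[:,None])[:,:2]
def proj(p,X):
    q=np.asarray(X,float).reshape(-1,3)@p["R"].T+p["t"]
    return np.c_[q[:,0]/q[:,2]*p["fx"]+p["cx"],q[:,1]/q[:,2]*p["fy"]+p["cy"]]
def dark(im,p,uv,z,r=35,th=90):
    m=(im.max(2)<th).astype(np.uint8)
    cs,_=cv2.findContours(m,cv2.RETR_EXTERNAL,cv2.CHAIN_APPROX_NONE)
    cs=[c for c in cs if cv2.contourArea(c)>40]
    c=min(cs,key=lambda c:np.linalg.norm(c.reshape(-1,2).mean(0)-uv))
    w=(cast(p,c,z)*1000).astype(np.float32)
    M=cv2.moments(w.reshape(-1,1,2)); 
    return (round(M["m10"]/M["m00"],1),round(M["m01"]/M["m00"],1)),cv2.minAreaRect(w)
E
python3 - <<'E'
from h import *
P={"scene":dict(nut=(191,327),spacer=(362,230),hex=(269,236),flange=(294,305)),"side":dict(nut=(372,187),spacer=(305,307),hex=(390,264),flange=(317,222))}
crops=[]
for n in P:
    im=cv2.imread(f"pics/{n}0.png");p=env.camera_params(n)
    for k,uv in P[n].items(): print(n,k,dark(im,p,uv,.006))
    u,v=(337,170) if n=="scene" else (385,355)
    crops.append(cv2.resize(im[v-37:v+38,u-50:u+50],None,fx=8,fy=8,interpolation=cv2.INTER_CUBIC)[:,:800])
    print(n,cast(p,(338,189) if n=="scene" else (386,375),0))
cv2.imwrite("pics/c1.png",cv2.resize(np.hstack(crops),(800,300)))
cv2.imwrite("pics/c1.png",np.hstack([cv2.resize(c,(400,300)) for c in crops]))
E
```

```text
scene nut ((615.9, 275.6), ((615.6383666992188, 275.8226623535156), (28.162702560424805, 30.59379768371582), 44.39998245239258))
scene spacer ((472.0, -142.2), ((471.990478515625, -142.37767028808594), (40.68291091918945, 39.22968292236328), 31.545705795288086))
scene hex ((645.0, -11.3), ((645.1286010742188, -11.247238159179688), (61.52521514892578, 56.72237777709961), 24.41741180419922))
scene flange ((480.6, 127.4), ((480.3914489746094, 127.29806518554688), (72.84534454345703, 72.99187469482422), 69.47464752197266))
scene [[ 0.60402092 -0.25877284]]
side nut ((617.9, 276.1), ((618.0471801757812, 276.2839660644531), (26.903406143188477, 28.807043075561523), 28.718107223510742))
side spacer ((474.5, -142.1), ((474.7390441894531, -142.1595458984375), (43.91664505004883, 42.926475524902344), 57.35234832763672))
side hex ((647.5, -11.1), ((647.7587280273438, -11.01385498046875), (57.311405181884766, 62.2618408203125), 56.115047454833984))
side flange ((459.1, 85.2), ((458.4363098144531, 76.329345703125), (195.02870178222656, 101.96150207519531), 56.25132369995117))
side [[ 0.62591924 -0.29030771]]
```

View pics/c1.png

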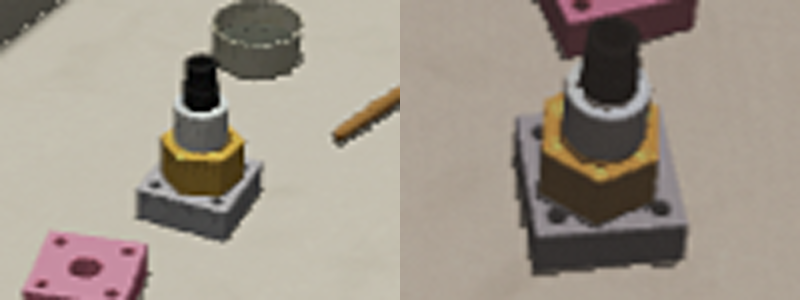

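```bash
python3 - <<'E'
from h import *
a=env.camera_params("scene");b=env.camera_params("side")
S=cast(b,[(364.75,348),(367.5,374.75),(406.75,373)],.024)*1000
A=cast(a,[(321.25,180.5),(343.25,185.5),(352.5,175)],.024)*1000
for Q in (S,A):
    e=np.diff(Q,axis=0);print(Q.round(1),"c",(Q[0]+Q[2])/2,"len",np.linalg.norm(e,axis=1),"ang",np.degrees(np.arctan2(e[:,1],e[:,0])))
print(cast(b,(388,325.5),.11)*1000,cast(a,(337,148.5),.11)*1000)
print(cast(b,(387,341),.08)*1000)
w=env.camera_params("wrist");o=env.get_obs();print(-w["R"].T@w["t"]-o["tool_pos"],w["R"],o["tool_rot"],w["fx"])
E
```

```text
[[ 589.3 -252.2]
 [ 592.7 -308.5]
 [ 658.4 -303. ]] c [ 623.84697626 -277.56617563] len [56.4412034  65.97139784] ang [-86.56565113   4.80612009]
[[ 644.1 -239.7]
 [ 584.1 -250.5]
 [ 586.6 -304.2]] c [ 615.37265934 -271.96879485] len [60.99247889 53.84196498] ang [-169.83414136  -87.27881642]
[[ 623.04853958 -275.04522091]] [[ 618.80444072 -274.66886352]]
[[ 622.97460264 -282.11518189]]
[0.0605531  0.02899425 0.16206817] [[ 0.44852726 -0.89376669 -0.00209813]
 [-0.86616001 -0.43524972  0.24561048]
 [-0.22043167 -0.10834568 -0.96936633]] [ 1.79993562e+02  9.83026802e-02 -6.33657115e+01] 409.5375432383281
```

```bash
cat >> h.py <<'E'
from scipy.spatial.transform import Rotation as Rn
def go(x,y,z,yaw):
    o=env.get_obs(); R=Rn.from_euler("xyz",o["tool_rot"],degrees=True)
    d=R.inv().apply(np.array([x,y,z])-o["tool_pos"])
    w=(R.inv()*Rn.from_euler("xyz",[180,0,yaw],degrees=True)).as_rotvec(degrees=True)
    print("t%.1f"%o["time_s"],"at",(o["tool_pos"]*1000).round(1),o["tool_rot"].round(1),"grip %.1f"%(o["grip_width"]*1000),"F",o["force"].round(1),"\n dp",(d*1000).round(1),"w",w.round(1))
E
python3 - <<'E'
from h import *
go(.621,-.275,.222,5)
a=env.camera_params("scene");b=env.camera_params("side")
print(cast(a,(341,281),0),cast(b,(293,259),0),cast(a,(308,203),.024),cast(b,(387,309),.024),cast(a,(404,271),.006))
E
```

```text
t0.1 at [ 291.1 -580.6  221.6] [ 1.80e+02  1.00e-01 -6.34e+01] grip 87.1 F [ 0.9 -0.5  0.2] 
 dp [-1.253e+02 -4.319e+02 -3.000e-01] w [ -0.1   0.1 -68.4]
[[0.43405649 0.019684  ]] [[0.44168972 0.00456797]] [[ 0.62172506 -0.14185571]] [[ 0.63305646 -0.15829536]] [[ 0.33119466 -0.07104574]]
```

Call:
carry_out(
  plan=[
    {"dp": [-0.0105,-0.036,0],"rotation": [0,0,0],"grip": 0},
    {"dp": [-0.0105,-0.036,0],"rotation": [0,0,0],"grip": 0},
    {"dp": [-0.0105,-0.036,0],"rotation": [0,0,0],"grip": 0},
    {"dp": [-0.0105,-0.036,0],"rotation": [0,0,0],"grip": 0},
    {"dp": [-0.0105,-0.036,0],"rotation": [0,0,0],"grip": 0},
    {"dp": [-0.0105,-0.036,0],"rotation": [0,0,0],"grip": 0},
    {"dp": [-0.0105,-0.036,0],"rotation": [0,0,0],"grip": 0},
    {"dp": [-0.0105,-0.036,0],"rotation": [0,0,0],"grip": 0},
  ],
  force=20,
)

```text
time_s: 0.77
tool_pos: [0.5069, -0.3801, 0.2146]
tool_rot: [179.4, 0.4, -64.8]
force: [0.1, -0.3, -0.3]
grip_width: 0.0871
```

Call:
carry_out(
  plan=[
    {"dp": [0,0,0],"rotation": [0,0,-6.9],"grip": 0},
    {"dp": [0,0,0],"rotation": [0,0,-6.9],"grip": 0},
    {"dp": [0,0,0],"rotation": [0,0,-6.9],"grip": 0},
    {"dp": [0,0,0],"rotation": [0,0,-6.9],"grip": 0},
    {"dp": [0,0,0],"rotation": [0,0,-6.9],"grip": 0},
    {"dp": [0,0,0],"rotation": [0,0,-6.9],"grip": 0},
    {"dp": [0,0,0],"rotation": [0,0,-6.9],"grip": 0},
    {"dp": [0,0,0],"rotation": [0,0,-6.9],"grip": 0},
  ],
)

```text
time_s: 1.43
tool_pos: [0.5172, -0.3623, 0.2093]
tool_rot: [-179.4, 0.9, -7.4]
force: [-0.0, 0.7, 0.0]
grip_width: 0.0868
```

```bash
python3 -c "
from h import *
go(.621,-.275,.222,5)"
```

```text
t1.4 at [ 517.2 -362.3  209.3] [-179.4    0.9   -7.4] grip 86.8 F [-0.   0.7  0. ] 
 dp [  91.4 -100.2  -13.1] w [ -0.7   0.9 -12.5]
```

Call:
carry_out(
  plan=[
    {"dp": [0.024,-0.026,-0.006],"rotation": [0,0,0],"grip": 0},
    {"dp": [0.024,-0.026,-0.004],"rotation": [0,0,0],"grip": 0},
    {"dp": [0.024,-0.026,-0.004],"rotation": [0,0,0],"grip": 0},
    {"dp": [0.022,-0.025,-0.004],"rotation": [0,0,0],"grip": 0},
    {"dp": [0,0,0],"rotation": [-0.7,0.9,-6.3],"grip": 0},
    {"dp": [0,0,0],"rotation": [0,0,-6.3],"grip": 0},
    {"dp": [0,0,0],"rotation": [0,0,0],"grip": 0},
  ],
)

```text
time_s: 2.02
tool_pos: [0.6247, -0.27, 0.2211]
tool_rot: [-179.8, 0.4, 5.7]
force: [0.3, -0.4, -0.4]
grip_width: 0.087
```

```bash
python3 -c "
from h import *
go(.621,-.275,.222,5)
p=env.camera_params('wrist');im=env.read_camera('wrist')[:,:,::-1];cv2.imwrite('pics/w1.png',im)
np.save('w1.npy',p,allow_pickle=True)
print(proj(p,[(.621,-.275,.11),(.621,-.275,0.024)]))"
```

```text
t2.0 at [ 624.7 -270.   221.1] [-179.8    0.4    5.7] grip 87.0 F [ 0.3 -0.4 -0.4] 
 dp [-4.2  4.6 -0.9] w [-0.2  0.4  0.7]
[[311.57871179 244.88620568]
 [313.65379909 221.04692787]]
```

View pics/w1.png

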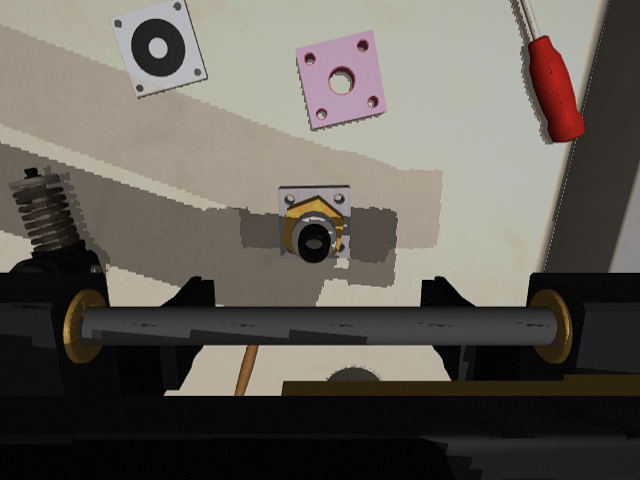

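```bash
python3 -c "
from h import *
p=np.load('w1.npy',allow_pickle=True).item()
print(cast(p,(315,243),.11))
Q=cast(p,[(278,187),(350,185),(280,257)],.024);print(Q,(Q[1]+Q[2])/2)
e=Q[1]-Q[0];print(np.degrees(np.arctan2(e[1],e[0])),np.linalg.norm(e))
print(cast(p,(158.5,48),.006))
go(.623,-.2745,.1,5)
"
```

```text
[[ 0.62321457 -0.2734265 ]]
[[ 0.58697313 -0.24796606]
 [ 0.6494708  -0.23990068]
 [ 0.59367332 -0.31135912]] [ 0.62157206 -0.2756299 ]
7.353428476530797 0.06301593866561037
[[ 0.47488756 -0.14259456]]
t2.1 at [ 624.3 -270.4  221. ] [-179.8    0.5    5.4] grip 87.0 F [-0.2  0.6 -0.1] 
 dp [ -0.7   4.4 121. ] w [-0.2  0.5  0.4]
```

Call:
carry_out(
  plan=[
    {"dp": [-0.001,0.004,0.03],"rotation": [-0.2,0.5,0],"grip": 0},
    {"dp": [0,0,0.035],"rotation": [0,0,0],"grip": 0},
    {"dp": [0,0,0.035],"rotation": [0,0,0],"grip": 0},
    {"dp": [0,0,0.025],"rotation": [0,0,0],"grip": 0},
    {"dp": [0,0,0],"rotation": [0,0,0],"grip": 0},
    {"dp": [0,0,0],"rotation": [0,0,0],"grip": 0},
  ],
)

```text
time_s: 2.57
tool_pos: [0.6219, -0.2802, 0.0932]
tool_rot: [179.8, -0.1, 3.9]
force: [0.1, -0.0, 0.2]
grip_width: 0.0871
```

```bash
python3 -c "
from h import *
go(.6225,-.2745,.085,5)"
```

```text
t2.6 at [ 621.9 -280.2   93.2] [ 1.798e+02 -1.000e-01  3.900e+00] grip 87.1 F [ 0.1 -0.   0.2] 
 dp [ 1.  -5.7  8.2] w [ 0.2 -0.1 -1.1]
```

Call:
carry_out(
  plan=[
    {"dp": [0.001,-0.006,0.008],"rotation": [0.2,0,-1.1],"grip": 0},
    {"dp": [0,0,0],"rotation": [0,0,0],"grip": 0},
    {"dp": [0,0,0],"rotation": [0,0,0],"grip": 0},
  ],
)

```text
time_s: 2.82
tool_pos: [0.6234, -0.2759, 0.0881]
tool_rot: [179.9, -0.3, 4.8]
force: [-0.1, -0.5, 0.5]
grip_width: 0.0872
```

```bash
python3 -c "
from h import *
go(.6225,-.2745,.085,5)"
```

```text
t2.8 at [ 623.4 -275.9   88.1] [179.9  -0.3   4.8] grip 87.2 F [-0.1 -0.5  0.5] 
 dp [-0.8 -1.5  3.1] w [ 0.1 -0.3 -0.2]
```

Call:
carry_out(
  plan=[
    {"dp": [-0.001,-0.0015,0.003],"rotation": [0,0,0],"grip": 0},
    {"dp": [0,0,0],"rotation": [0,0,0],"grip": 1},
    {"dp": [0,0,0],"rotation": [0,0,0],"grip": 1},
    {"dp": [0,0,0],"rotation": [0,0,0],"grip": 1},
    {"dp": [0,0,0],"rotation": [0,0,0],"grip": 1},
    {"dp": [0,0,0],"rotation": [0,0,0],"grip": 1},
    {"dp": [0,0,0],"rotation": [0,0,0],"grip": 1},
    {"dp": [0,0,0],"rotation": [0,0,0],"grip": 1},
  ],
)

```text
time_s: 3.48
tool_pos: [0.6257, -0.275, 0.091]
tool_rot: [179.6, -0.8, 4.8]
force: [-0.2, 0.4, -0.3]
grip_width: 0.0484
```

```bash
python3 -c "
from h import *
go(.617,.276,.17,5)"
```

```text
t3.5 at [ 625.7 -275.    91. ] [179.6  -0.8   4.8] grip 48.4 F [-0.2  0.4 -0.3] 
 dp [  38.6 -549.2  -82.3] w [ 0.4 -0.8 -0.2]
```

Call:
carry_out(
  plan=[
    {"dp": [-0.003,0,0.006],"rotation": [0.4,-0.8,0],"grip": 1},
    {"dp": [0,0,0],"rotation": [0,0,0],"grip": 1},
    {"dp": [0,0,0],"rotation": [0,0,0],"grip": 1},
    {"dp": [0,0,0],"rotation": [0,0,0],"grip": 1},
    {"dp": [0,0,0],"rotation": [0,0,0],"grip": 1},
    {"dp": [0,0,0],"rotation": [0,0,0],"grip": 1},
  ],
)

```text
time_s: 3.98
tool_pos: [0.6221, -0.2755, 0.0838]
tool_rot: [-179.9, 0.2, 4.8]
force: [0.3, 0.0, 0.3]
grip_width: 0.0231
```

```bash
python3 -c "
from h import *
for i in range(1): go(.617,.276,.17,5)"
```

```text
t4.0 at [ 622.1 -275.5   83.8] [-179.9    0.2    4.8] grip 23.1 F [0.3 0.  0.3] 
 dp [  40.6 -550.1  -85.6] w [-0.1  0.2 -0.2]
```

Call:
carry_out(
  plan=[
    {"dp": [0,0,-0.015],"rotation": [0,0,0],"grip": 1},
    {"dp": [0,0,-0.035],"rotation": [0,0,0],"grip": 1},
    {"dp": [0,0,-0.035],"rotation": [0,0,0],"grip": 1},
    {"dp": [0.003,-0.02,0],"rotation": [0,0,0],"grip": 1},
    {"dp": [0.003,-0.038,0],"rotation": [0,0,0],"grip": 1},
    {"dp": [0.003,-0.038,0],"rotation": [0,0,0],"grip": 1},
    {"dp": [0.003,-0.038,0],"rotation": [0,0,0],"grip": 1},
    {"dp": [0.003,-0.038,0],"rotation": [0,0,0],"grip": 1},
  ],
)

```text
time_s: 4.65
tool_pos: [0.6217, -0.113, 0.1702]
tool_rot: [179.7, 0.3, 3.5]
force: [0.9, -0.0, -1.1]
grip_width: 0.0234
```

Call:
carry_out(
  plan=[
    {"dp": [0.003,-0.038,0],"rotation": [0,0,0],"grip": 1},
    {"dp": [0.003,-0.038,0],"rotation": [0,0,0],"grip": 1},
    {"dp": [0.003,-0.038,0],"rotation": [0,0,0],"grip": 1},
    {"dp": [0.003,-0.038,0],"rotation": [0,0,0],"grip": 1},
    {"dp": [0.003,-0.038,0],"rotation": [0,0,0],"grip": 1},
    {"dp": [0.003,-0.038,0],"rotation": [0,0,0],"grip": 1},
    {"dp": [0.003,-0.038,0],"rotation": [0,0,0],"grip": 1},
  ],
)

```text
time_s: 5.23
tool_pos: [0.625, 0.1653, 0.1699]
tool_rot: [179.6, 0.1, 3.3]
force: [0.8, -0.1, 0.1]
grip_width: 0.0235
```

```bash
python3 -c "
from h import *
for i in range(1): go(.617,.276,.16,5)"
```

```text
t5.2 at [625.  165.3 169.9] [1.796e+02 1.000e-01 3.300e+00] grip 23.5 F [ 0.8 -0.1  0.1] 
 dp [  -1.6 -111.1    9.1] w [ 0.4  0.1 -1.7]
```

Call:
carry_out(
  plan=[
    {"dp": [0,-0.038,0.003],"rotation": [0,0,0],"grip": 1},
    {"dp": [0,-0.035,0.003],"rotation": [0,0,0],"grip": 1},
    {"dp": [0,-0.02,0.003],"rotation": [0,0,0],"grip": 1},
    {"dp": [0,0,0],"rotation": [0.4,0,-1.7],"grip": 1},
    {"dp": [0,0,0],"rotation": [0,0,0],"grip": 1},
    {"dp": [0,0,0],"rotation": [0,0,0],"grip": 1},
  ],
)

```text
time_s: 5.73
tool_pos: [0.6132, 0.2793, 0.1598]
tool_rot: [-179.5, 0.2, 6.1]
force: [-0.2, 0.4, -0.3]
grip_width: 0.0235
```

```bash
python3 -c "
from h import *
go(.617,.276,.05,5)
p=env.camera_params('wrist');im=env.read_camera('wrist')[:,:,::-1];cv2.imwrite('pics/w2.png',im)
np.save('w2.npy',p,allow_pickle=True)
print(proj(p,[(.617,.276,.006)]))"
```

```text
t5.7 at [613.2 279.3 159.8] [-179.5    0.2    6.1] grip 23.5 F [-0.2  0.4 -0.3] 
 dp [  3.7   4.7 109.7] w [-0.5  0.2  1.1]
[[321.4884102  231.36998186]]
```

View pics/w2.png

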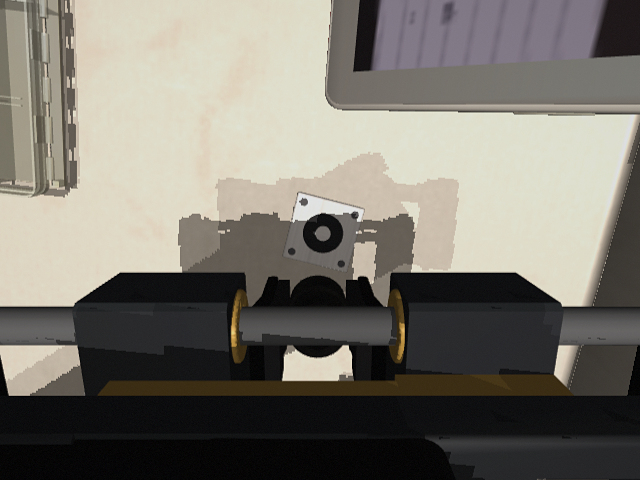

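Call:
carry_out(
  plan=[
    {"dp": [0.004,0.005,0.03],"rotation": [0,0,0],"grip": 1},
    {"dp": [0,0,0.035],"rotation": [0,0,0],"grip": 1},
    {"dp": [0,0,0.035],"rotation": [0,0,0],"grip": 1},
    {"dp": [0,0,0.015],"rotation": [0,0,0],"grip": 1},
    {"dp": [0,0,0],"rotation": [0,0,0],"grip": 1},
    {"dp": [0,0,0],"rotation": [0,0,0],"grip": 1},
    {"dp": [0,0,0],"rotation": [0,0,0],"grip": 1},
  ],
)

```text
time_s: 6.37
tool_pos: [0.6253, 0.264, 0.0447]
tool_rot: [-179.8, -0.4, 5.0]
force: [-0.4, -0.6, 0.3]
grip_width: 0.0232
```

```bash
python3 -c "
from h import *
go(.617,.2745,.011,5)
p=np.load('w2.npy',allow_pickle=True).item();print(cast(p,(322.5,234),.006))"
```

```text
t6.4 at [625.3 264.   44.7] [-179.8   -0.4    5. ] grip 23.2 F [-0.4 -0.6  0.3] 
 dp [ -7.6 -11.   33.7] w [-0.2 -0.4  0. ]
[[0.61802862 0.27397052]]
```

Call:
carry_out(
  plan=[
    {"dp": [-0.0075,-0.0105,0.015],"rotation": [0,0,0],"grip": 1},
    {"dp": [0,0,0.01],"rotation": [0,0,0],"grip": 1},
  ],
)

```text
time_s: 6.53
tool_pos: [0.6215, 0.2739, 0.025]
tool_rot: [-179.7, -0.9, 4.8]
force: [-2.3, 0.6, -1.4]
grip_width: 0.0236
```

```bash
python3 -c "
from h import *
go(.617,.2745,.011,5)"
```

```text
t6.5 at [621.5 273.9  25. ] [-179.7   -0.9    4.8] grip 23.6 F [-2.3  0.6 -1.4] 
 dp [-4.6 -0.9 13.9] w [-0.3 -0.9 -0.2]
```

Call:
carry_out(
  plan=[
    {"dp": [-0.0045,-0.001,0.009],"rotation": [-0.3,-0.9,0],"grip": 1},
  ],
)

```text
time_s: 6.62
tool_pos: [0.6193, 0.2734, 0.0175]
tool_rot: [180.0, -0.2, 4.7]
force: [0.2, -0.2, 0.3]
grip_width: 0.0233
```

Call:
carry_out(
  plan=[
    {"dp": [0,0,0],"rotation": [0,0,0],"grip": 1},
  ],
)

```text
time_s: 6.7
tool_pos: [0.6181, 0.2735, 0.0164]
tool_rot: [180.0, -0.0, 4.7]
force: [-0.3, -1.2, 0.2]
grip_width: 0.0235
```

```bash
python3 -c "
from h import *
go(.617,.2745,.011,5)"
```

```text
t6.7 at [618.1 273.5  16.4] [180.   -0.    4.7] grip 23.5 F [-0.3 -1.2  0.2] 
 dp [-1.  -1.1  5.4] w [ 0.  -0.  -0.3]
```

Call:
carry_out(
  plan=[
    {"dp": [-0.0005,-0.001,0.005],"rotation": [0,0,0],"grip": 1},
    {"dp": [0,0,0],"rotation": [0,0,0],"grip": 1},
  ],
)

```text
time_s: 6.87
tool_pos: [0.619, 0.2742, 0.0124]
tool_rot: [180.0, -0.1, 4.7]
force: [-0.3, -0.6, -0.3]
grip_width: 0.0236
```

```bash
python3 -c "
from h import *
go(.617,.2745,.011,5)"
```

```text
t6.9 at [619.  274.2  12.4] [ 1.8e+02 -1.0e-01  4.7e+00] grip 23.6 F [-0.3 -0.6 -0.3] 
 dp [-1.9 -0.4  1.4] w [ 0.  -0.1 -0.3]
```

Call:
carry_out(
  plan=[
    {"dp": [-0.001,0,0.003],"rotation": [0,0,0],"grip": 1},
    {"dp": [0,0,0],"rotation": [0,0,0],"grip": 1},
  ],
)

```text
time_s: 7.03
tool_pos: [0.6194, 0.2743, 0.0104]
tool_rot: [180.0, -0.3, 4.6]
force: [-0.5, -0.4, 0.4]
grip_width: 0.0234
```

```bash
python3 -c "
from h import *
go(.617,.2745,.011,5)"
```

```text
t7.0 at [619.4 274.3  10.4] [180.   -0.3   4.6] grip 23.4 F [-0.5 -0.4  0.4] 
 dp [-2.3 -0.4 -0.6] w [ 0.  -0.3 -0.4]
```

Call:
carry_out(
  plan=[
    {"dp": [-0.001,0,0.0015],"rotation": [0,0,0],"grip": 1},
    {"dp": [0,0,0],"rotation": [0,0,0],"grip": 1},
  ],
)

```text
time_s: 7.2
tool_pos: [0.6196, 0.2744, 0.0101]
tool_rot: [-180.0, -0.4, 4.6]
force: [0.1, -0.1, -0.9]
grip_width: 0.0236
```

Call:
carry_out(
  plan=[
    {"dp": [0,0,0],"rotation": [0,0,0],"grip": 0.5},
    {"dp": [0,0,0],"rotation": [0,0,0],"grip": 0.5},
    {"dp": [0,0,0],"rotation": [0,0,0],"grip": 0.5},
    {"dp": [0,0,0],"rotation": [0,0,0],"grip": 0.5},
  ],
)

```text
time_s: 7.53
tool_pos: [0.6194, 0.2742, 0.0102]
tool_rot: [-180.0, -0.4, 4.6]
force: [0.1, -0.3, 1.1]
grip_width: 0.0401
```

```bash
python3 -c "
from h import *
go(.617,.2745,.16,5)"
```

```text
t7.5 at [619.4 274.2  10.2] [-180.    -0.4    4.6] grip 40.1 F [ 0.1 -0.3  1.1] 
 dp [  -1.2   -0.6 -149.8] w [-0.  -0.4 -0.4]
```

Lift clear and check.

Call:
carry_out(
  plan=[
    {"dp": [0,0,-0.02],"rotation": [0,0,0],"grip": 0.4},
    {"dp": [0,0,-0.035],"rotation": [0,0,0],"grip": 0},
    {"dp": [0,0,-0.038],"rotation": [0,0,0],"grip": 0},
    {"dp": [0,0,-0.038],"rotation": [0,0,0],"grip": 0},
    {"dp": [0,0,-0.02],"rotation": [0,0,0],"grip": 0},
    {"dp": [0,0,0],"rotation": [0,0,0],"grip": 0},
    {"dp": [0,0,0],"rotation": [0,0,0],"grip": 0},
  ],
)

```text
time_s: 8.12
tool_pos: [0.6157, 0.2731, 0.1642]
tool_rot: [179.9, 0.0, 4.7]
force: [-0.8, -0.4, -1.2]
grip_width: 0.0818
```

```bash
python3 -c "
from h import *
go(.6225,-.2755,.16,5)
p=env.camera_params('wrist');im=env.read_camera('wrist')[:,:,::-1]
np.save('w3.npy',p,allow_pickle=True)
u,v=proj(p,[(.618,.2745,.006)])[0];print(u,v)
u,v=int(u),int(v);cv2.imwrite('pics/w3.png',cv2.resize(im[v-60:v+60,u-80:u+80],(640,480)))"
```

```text
t8.1 at [615.7 273.1 164.2] [179.9   0.    4.7] grip 81.8 F [-0.8 -0.4 -1.2] 
 dp [-37.9 547.3   5.1] w [ 0.1  0.  -0.3]
319.77191948669633 222.05581392097807
```

View pics/w3.png

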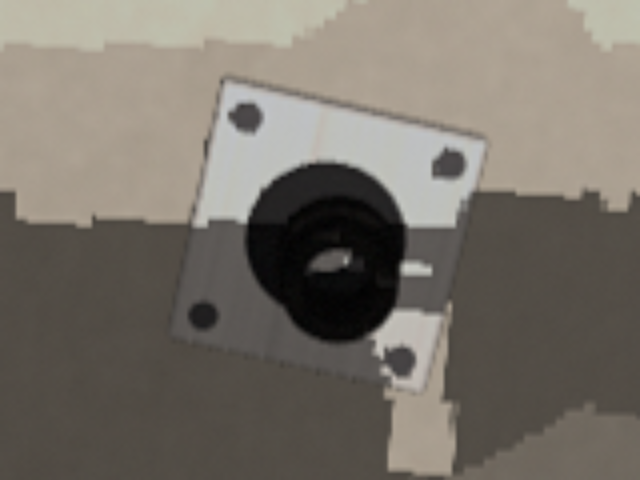

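```bash
python3 -c "
from h import *
p=np.load('w3.npy',allow_pickle=True).item()
f=lambda u,v:(239+u/4,162+v/4)
print('nut',cast(p,f(338,270),.036),'plate',cast(p,np.mean([f(225,77),f(487,137),f(422,390),f(172,335)],0),.006))"
```

```text
nut [[0.6205028  0.27530268]] plate [[0.61858444 0.27566196]]
```

Call:
carry_out(
  plan=[
    {"dp": [-0.0025,0.036,0],"rotation": [0,0,0],"grip": 0},
    {"dp": [-0.0025,0.038,0],"rotation": [0,0,0],"grip": 0},
    {"dp": [-0.0025,0.038,0],"rotation": [0,0,0],"grip": 0},
    {"dp": [-0.0025,0.038,0],"rotation": [0,0,0],"grip": 0},
    {"dp": [-0.0025,0.038,0],"rotation": [0,0,0],"grip": 0},
    {"dp": [-0.0025,0.038,0],"rotation": [0,0,0],"grip": 0},
    {"dp": [-0.0025,0.038,0],"rotation": [0,0,0],"grip": 0},
    {"dp": [-0.0025,0.038,0],"rotation": [0,0,0],"grip": 0},
  ],
)

```text
time_s: 8.83
tool_pos: [0.6123, -0.0268, 0.1474]
tool_rot: [-179.5, 1.3, 6.1]
force: [1.1, 0.5, -0.4]
grip_width: 0.087
```

Call:
carry_out(
  plan=[
    {"dp": [-0.0025,0.038,0],"rotation": [0,0,0],"grip": 0},
    {"dp": [-0.0025,0.038,0],"rotation": [0,0,0],"grip": 0},
    {"dp": [-0.0025,0.038,0],"rotation": [0,0,0],"grip": 0},
    {"dp": [-0.0025,0.038,0],"rotation": [0,0,0],"grip": 0},
    {"dp": [-0.0025,0.03,0],"rotation": [0,0,0],"grip": 0},
  ],
)

```text
time_s: 9.25
tool_pos: [0.6112, -0.2207, 0.1347]
tool_rot: [-179.3, 2.2, 5.9]
force: [0.0, -0.5, 0.3]
grip_width: 0.0871
```

```bash
python3 -c "
from h import *
go(.6225,-.2755,.1,5)"
```

```text
t9.2 at [ 611.2 -220.7  134.7] [-179.3    2.2    5.9] grip 87.1 F [ 0.  -0.5  0.3] 
 dp [ 6.9 56.1 33.8] w [-0.7  2.2  0.9]
```

Call:
carry_out(
  plan=[
    {"dp": [0.006,0.03,0.005],"rotation": [-0.7,2.2,0.9],"grip": 0},
    {"dp": [0,0.012,0.005],"rotation": [0,0,0],"grip": 0},
    {"dp": [0,0,0],"rotation": [0,0,0],"grip": 0},
    {"dp": [0,0,0],"rotation": [0,0,0],"grip": 0},
  ],
)

```text
time_s: 9.58
tool_pos: [0.6139, -0.2735, 0.1144]
tool_rot: [-179.9, 0.7, 4.2]
force: [-0.7, 0.2, -0.1]
grip_width: 0.0868
```

```bash
python3 -c "
from h import *
go(.6225,-.2755,.057,5)
p=env.camera_params('wrist');im=env.read_camera('wrist')[:,:,::-1]
np.save('w4.npy',p,allow_pickle=True)
u,v=proj(p,[(.6225,-.2755,.08)])[0];print(u,v)
u,v=int(u),int(v);print(u-100,v-75);cv2.imwrite('pics/w4.png',cv2.resize(im[v-75:v+75,u-100:u+100],(640,480)))"
```

```text
t9.6 at [ 613.9 -273.5  114.4] [-179.9    0.7    4.2] grip 86.8 F [-0.7  0.2 -0.1] 
 dp [ 9.1  2.7 57.3] w [-0.1  0.7 -0.8]
333.5902683447679 278.552457000272
233 203
```

View pics/w4.png

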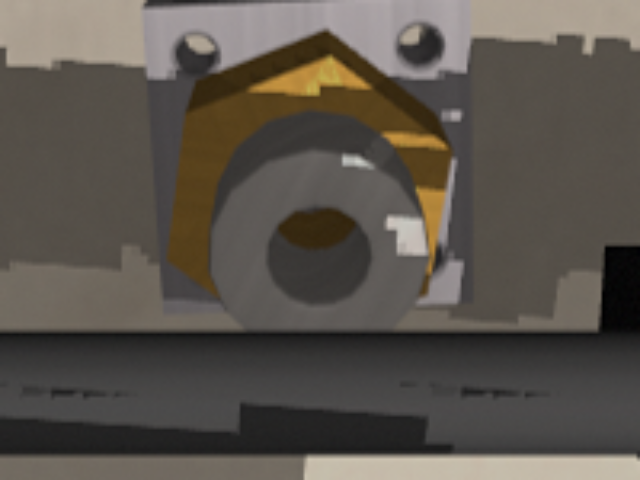

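```bash
python3 -c "
from h import *
p=np.load('w4.npy',allow_pickle=True).item()
f=lambda u,v:(233+u/3.2,203+v/3.2)
print('sp',cast(p,f(319,255),.08))
for e in ([f(187,125),f(168,262)],[f(450,150),f(427,295)]):
  Q=cast(p,e,.052);d=Q[0]-Q[1];print(Q,np.degrees(np.arctan2(d[1],d[0]))-90)
Q=cast(p,[f(145,8),f(470,8)],.024);d=Q[1]-Q[0];print(Q,np.degrees(np.arctan2(d[1],d[0])),np.linalg.norm(d))
go(.6225,-.2755,.057,5)"
```

```text
sp [[ 0.62222843 -0.27774048]]
[[ 0.59842728 -0.26531633]
 [ 0.59648505 -0.2912016 ]] -4.291005935208759
[[ 0.64520882 -0.26627432]
 [ 0.64397142 -0.29384322]] -2.5699438466819515
[[ 0.58722279 -0.24968258]
 [ 0.65017017 -0.24488348]] 4.359794436869539 0.06313005078013988
t9.6 at [ 613.8 -272.9  114.2] [-179.9    0.8    4.3] grip 87.3 F [-0.1  1.2 -1.1] 
 dp [ 9.3  3.4 57. ] w [-0.1  0.8 -0.7]
```

Call:
carry_out(
  plan=[
    {"dp": [0.009,0.0035,0.005],"rotation": [0,0.8,-0.7],"grip": 0},
    {"dp": [0,0,0.025],"rotation": [0,0,0],"grip": 0.3},
    {"dp": [0,0,0.018],"rotation": [0,0,0],"grip": 0.3},
    {"dp": [0,0,0],"rotation": [0,0,0],"grip": 0.3},
    {"dp": [0,0,0],"rotation": [0,0,0],"grip": 0.3},
  ],
)

```text
time_s: 10.05
tool_pos: [0.6295, -0.2621, 0.0659]
tool_rot: [-179.6, -0.4, 6.1]
force: [0.1, -0.0, 0.9]
grip_width: 0.0679
```

```bash
python3 -c "
from h import *
go(.6223,-.2765,.058,5)"
```

```text
t10.1 at [ 629.5 -262.1   65.9] [-179.6   -0.4    6.1] grip 67.9 F [ 0.1 -0.   0.9] 
 dp [-8.8 13.6  7.8] w [-0.4 -0.4  1.1]
```

Call:
carry_out(
  plan=[
    {"dp": [-0.009,0.0135,0.004],"rotation": [-0.4,-0.4,1.1],"grip": 0.3},
    {"dp": [0,0,0],"rotation": [0,0,0],"grip": 0.3},
  ],
)

```text
time_s: 10.22
tool_pos: [0.6233, -0.2743, 0.0629]
tool_rot: [180.0, -0.1, 5.2]
force: [-0.5, -2.1, -0.5]
grip_width: 0.0621
```

```bash
python3 -c "
from h import *
go(.6223,-.2765,.058,5)"
```

```text
t10.2 at [ 623.3 -274.3   62.9] [ 1.8e+02 -1.0e-01  5.2e+00] grip 62.1 F [-0.5 -2.1 -0.5] 
 dp [-1.2  2.1  4.9] w [ 0.  -0.1  0.2]
```

Call:
carry_out(
  plan=[
    {"dp": [-0.001,0.002,0.005],"rotation": [0,0,0],"grip": 0.35},
    {"dp": [0,0,0],"rotation": [0,0,0],"grip": 0.35},
  ],
)

```text
time_s: 10.38
tool_pos: [0.6234, -0.2771, 0.0595]
tool_rot: [179.9, -0.2, 5.2]
force: [-1.5, -1.8, -1.0]
grip_width: 0.0581
```

```bash
python3 -c "
from h import *
go(.6223,-.2765,.058,5)"
```

```text
t10.4 at [ 623.4 -277.1   59.5] [179.9  -0.2   5.2] grip 58.1 F [-1.5 -1.8 -1. ] 
 dp [-1.1 -0.7  1.5] w [ 0.1 -0.2  0.2]
```

Call:
carry_out(
  plan=[
    {"dp": [-0.001,-0.0005,0.0015],"rotation": [0,0,0],"grip": 1},
    {"dp": [0,0,0],"rotation": [0,0,0],"grip": 1},
    {"dp": [0,0,0],"rotation": [0,0,0],"grip": 1},
    {"dp": [0,0,0],"rotation": [0,0,0],"grip": 1},
    {"dp": [0,0,0],"rotation": [0,0,0],"grip": 1},
    {"dp": [0,0,0],"rotation": [0,0,0],"grip": 1},
  ],
  force=25,
)

```text
time_s: 10.88
tool_pos: [0.6229, -0.2777, 0.0596]
tool_rot: [179.8, -0.4, 5.1]
force: [-0.2, -0.1, 0.4]
grip_width: 0.0353
```

```bash
python3 -c "
from h import *
go(.4735,-.142,.13,5)"
```

```text
t10.9 at [ 622.9 -277.7   59.6] [179.8  -0.4   5.1] grip 35.3 F [-0.2 -0.1  0.4] 
 dp [-136.2 -148.3  -71.7] w [ 0.2 -0.4  0.1]
```

Call:
carry_out(
  plan=[
    {"dp": [0,0,-0.015],"rotation": [0,0,0],"grip": 1},
    {"dp": [0,0,-0.03],"rotation": [0,0,0],"grip": 1},
    {"dp": [0,0,-0.015],"rotation": [0,0,0],"grip": 1},
    {"dp": [-0.015,-0.016,-0.003],"rotation": [0,0,0],"grip": 1},
    {"dp": [-0.026,-0.028,-0.002],"rotation": [0,0,0],"grip": 1},
    {"dp": [-0.026,-0.028,-0.002],"rotation": [0,0,0],"grip": 1},
    {"dp": [-0.026,-0.028,-0.002],"rotation": [0,0,0],"grip": 1},
    {"dp": [-0.02,-0.02,0],"rotation": [0,0,0],"grip": 1},
  ],
)

```text
time_s: 11.55
tool_pos: [0.4993, -0.1681, 0.1351]
tool_rot: [179.8, -0.7, 4.8]
force: [-0.2, 0.8, 0.8]
grip_width: 0.0354
```

```bash
python3 -c "
from h import *
go(.4735,-.142,.1,5)"
```

```text
t11.6 at [ 499.3 -168.1  135.1] [179.8  -0.7   4.8] grip 35.4 F [-0.2  0.8  0.8] 
 dp [-23.9 -28.4  34.7] w [ 0.2 -0.7 -0.2]
```

Call:
carry_out(
  plan=[
    {"dp": [-0.018,-0.022,0.01],"rotation": [0,-0.7,0],"grip": 1},
    {"dp": [0,0,0.005],"rotation": [0,0,0],"grip": 1},
    {"dp": [0,0,0],"rotation": [0,0,0],"grip": 1},
    {"dp": [0,0,0],"rotation": [0,0,0],"grip": 1},
  ],
)

```text
time_s: 11.88
tool_pos: [0.475, -0.1418, 0.1237]
tool_rot: [179.5, 0.1, 5.2]
force: [-0.2, 0.1, -1.7]
grip_width: 0.0351
```

```bash
python3 -c "
from h import *
go(.4735,-.142,.05,5)
p=env.camera_params('wrist');im=env.read_camera('wrist')
from h import dark
print(proj(p,[(.4735,-.142,.006)]),dark(im,p,proj(p,[(.4735,-.142,.006)])[0],.006))"
```

```text
t11.9 at [ 475.  -141.8  123.7] [1.795e+02 1.000e-01 5.200e+00] grip 35.1 F [-0.2  0.1 -1.7] 
 dp [-1.4 -0.6 73.7] w [0.5 0.1 0.2]
[[314.56807418 234.05659826]] ((508.4, -158.5), ((508.229736328125, -158.317626953125), (5.599958419799805, 5.77898645401001), 49.635555267333984))
```

Call:
carry_out(
  plan=[
    {"dp": [-0.001,0,0.025],"rotation": [0.4,0,0],"grip": 1},
    {"dp": [0,0,0.03],"rotation": [0,0,0],"grip": 1},
    {"dp": [0,0,0.015],"rotation": [0,0,0],"grip": 1},
    {"dp": [0,0,0],"rotation": [0,0,0],"grip": 1},
    {"dp": [0,0,0],"rotation": [0,0,0],"grip": 1},
  ],
)

```text
time_s: 12.35
tool_pos: [0.4817, -0.1471, 0.0562]
tool_rot: [179.7, -0.5, 5.0]
force: [0.0, -0.3, -0.9]
grip_width: 0.0355
```

```bash
python3 -c "
from h import *
go(.474,-.142,.014,5)"
```

```text
t12.3 at [ 481.7 -147.1   56.2] [179.7  -0.5   5. ] grip 35.5 F [ 0.  -0.3 -0.9] 
 dp [-7.6 -5.9 42.1] w [ 0.3 -0.5 -0. ]
```

Call:
carry_out(
  plan=[
    {"dp": [-0.0085,-0.0065,0.018],"rotation": [0.3,-0.5,0],"grip": 1},
    {"dp": [-0.001,-0.001,0.008],"rotation": [0,0,0],"grip": 1},
    {"dp": [0,0,0],"rotation": [0,0,0],"grip": 1},
  ],
)

```text
time_s: 12.6
tool_pos: [0.4759, -0.1426, 0.0329]
tool_rot: [179.9, -0.3, 4.8]
force: [-0.6, -0.9, -1.9]
grip_width: 0.0356
```

```bash
python3 -c "
from h import *
go(.474,-.142,.014,5)"
```

```text
t12.6 at [ 475.9 -142.6   32.9] [179.9  -0.3   4.8] grip 35.6 F [-0.6 -0.9 -1.9] 
 dp [-1.9 -0.8 18.9] w [ 0.1 -0.3 -0.2]
```

Call:
carry_out(
  plan=[
    {"dp": [-0.003,-0.001,0.011],"rotation": [0,-0.3,0],"grip": 1},
    {"dp": [0,0,0],"rotation": [0,0,0],"grip": 1},
    {"dp": [0,0,0.004],"rotation": [0,0,0],"grip": 1},
    {"dp": [0,0,0],"rotation": [0,0,0],"grip": 1},
  ],
)

```text
time_s: 12.93
tool_pos: [0.4759, -0.1434, 0.0198]
tool_rot: [179.8, -0.3, 4.8]
force: [-1.0, -0.2, -1.8]
grip_width: 0.0353
```

```bash
python3 -c "
from h import *
go(.474,-.142,.014,5)"
```

```text
t12.9 at [ 475.9 -143.4   19.8] [179.8  -0.3   4.8] grip 35.3 F [-1.  -0.2 -1.8] 
 dp [-1.8 -1.6  5.8] w [ 0.2 -0.3 -0.2]
```

Call:
carry_out(
  plan=[
    {"dp": [-0.002,-0.0015,0.005],"rotation": [0,0,0],"grip": 1},
    {"dp": [0,0,0],"rotation": [0,0,0],"grip": 1},
    {"dp": [0,0,0.001],"rotation": [0,0,0],"grip": 1},
    {"dp": [0,0,0],"rotation": [0,0,0],"grip": 1},
  ],
)

```text
time_s: 13.27
tool_pos: [0.4746, -0.1423, 0.0142]
tool_rot: [179.7, -0.4, 4.8]
force: [-0.7, -0.1, -1.3]
grip_width: 0.0354
```

```bash
python3 -c "
from h import *
go(.474,-.142,.014,5)"
```

```text
t13.3 at [ 474.6 -142.3   14.2] [179.7  -0.4   4.8] grip 35.4 F [-0.7 -0.1 -1.3] 
 dp [-0.6 -0.4  0.2] w [ 0.3 -0.4 -0.2]
```

Call:
carry_out(
  plan=[
    {"dp": [0,0,0.0015],"rotation": [0,0,0],"grip": 1},
    {"dp": [0,0,0],"rotation": [0,0,0],"grip": 1},
  ],
)

```text
time_s: 13.43
tool_pos: [0.4754, -0.1426, 0.0138]
tool_rot: [179.6, -0.5, 4.8]
force: [-0.3, 0.1, -1.4]
grip_width: 0.0353
```

Call:
carry_out(
  plan=[
    {"dp": [0,0,0],"rotation": [0,0,0],"grip": 0.3},
    {"dp": [0,0,0],"rotation": [0,0,0],"grip": 0.3},
    {"dp": [0,0,0],"rotation": [0,0,0],"grip": 0.3},
    {"dp": [0,0,0],"rotation": [0,0,0],"grip": 0.3},
    {"dp": [0,0,-0.02],"rotation": [0,0,0],"grip": 0.3},
    {"dp": [0,0,-0.03],"rotation": [0,0,0],"grip": 0.3},
    {"dp": [0,0,-0.035],"rotation": [0,0,0],"grip": 0},
    {"dp": [0,0,-0.02],"rotation": [0,0,0],"grip": 0},
  ],
)

```text
time_s: 14.1
tool_pos: [0.4707, -0.1405, 0.1174]
tool_rot: [-180.0, 0.1, 4.8]
force: [1.6, 0.3, 0.6]
grip_width: 0.0674
```

```bash
python3 -c "
from h import *
go(.6225,-.277,.1,-3.5)
b=env.camera_params('side');im=env.read_camera('side')[:,:,::-1]
p=env.camera_params('wrist');im=env.read_camera('wrist')[:,:,::-1]
np.save('w5.npy',p,allow_pickle=True)
u,v=proj(p,[(.474,-.142,.006)])[0];u,v=int(u),int(v);print(u-100,v-75);cv2.imwrite('pics/w5.png',cv2.resize(im[v-75:v+75,u-100:u+100],(640,480)))"
```

```text
t14.1 at [ 470.7 -140.5  117.4] [-1.8e+02  1.0e-01  4.8e+00] grip 67.4 F [1.6 0.3 0.6] 
 dp [139.8 148.9  17.2] w [-0.   0.1  8.3]
217 162
```

View pics/w5.png

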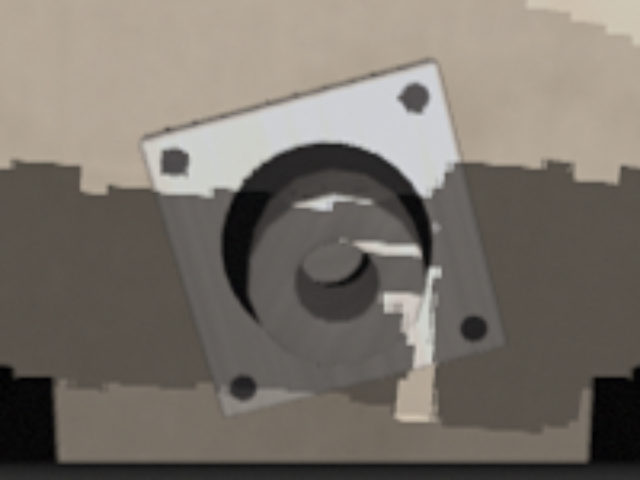

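```bash
python3 -c "
from h import *
p=np.load('w5.npy',allow_pickle=True).item()
f=lambda u,v:(217+u/3.2,162+v/3.2)
print('sp',cast(p,f(337,282),.034),'plate',cast(p,[f(143,140),f(435,60),f(503,345),f(227,415)],.006).mean(0))"
```

```text
sp [[ 0.47686117 -0.14308684]] plate [ 0.47505043 -0.14243791]
```

Call:
carry_out(
  plan=[
    {"dp": [0.02,0.022,0],"rotation": [0,0,0],"grip": 0},
    {"dp": [0.026,0.028,0],"rotation": [0,0,0],"grip": 0},
    {"dp": [0.026,0.028,0],"rotation": [0,0,0],"grip": 0},
    {"dp": [0.026,0.028,0],"rotation": [0,0,0],"grip": 0},
    {"dp": [0.02,0.022,0],"rotation": [0,0,0],"grip": 0},
    {"dp": [0,0,0],"rotation": [0,0,4],"grip": 0},
    {"dp": [0,0,0],"rotation": [0,0,4],"grip": 0},
    {"dp": [0,0,0],"rotation": [0,0,0],"grip": 0},
  ],
)

```text
time_s: 14.87
tool_pos: [0.6022, -0.2642, 0.1086]
tool_rot: [179.8, 0.4, -3.5]
force: [-0.3, -0.4, -0.9]
grip_width: 0.0867
```

```bash
python3 -c "
from h import *
go(.622,-.277,.1,-3.5)"
```

```text
t14.9 at [ 602.2 -264.2  108.6] [179.8   0.4  -3.5] grip 86.7 F [-0.3 -0.4 -0.9] 
 dp [20.6 11.6  8.5] w [ 0.2  0.4 -0. ]
```

Call:
carry_out(
  plan=[
    {"dp": [0.018,0.01,0],"rotation": [0.2,0.4,0],"grip": 0},
    {"dp": [0,0,0],"rotation": [0,0,0],"grip": 0},
    {"dp": [0,0,0],"rotation": [0,0,0],"grip": 0},
  ],
)

```text
time_s: 15.12
tool_pos: [0.6179, -0.274, 0.1043]
tool_rot: [-179.8, 0.3, -3.2]
force: [0.3, 0.5, 0.1]
grip_width: 0.087
```

```bash
python3 -c "
from h import *
go(.622,-.277,.03,-3.5)
p=env.camera_params('wrist');im=env.read_camera('wrist')[:,:,::-1]
np.save('w6.npy',p,allow_pickle=True)
u,v=proj(p,[(.622,-.277,.052)])[0];u,v=int(u),int(v);print(u-100,v-75);cv2.imwrite('pics/w6.png',cv2.resize(im[v-75:v+75,u-100:u+100],(640,480)))"
```

```text
t15.1 at [ 617.9 -274.   104.3] [-179.8    0.3   -3.2] grip 87.0 F [0.3 0.5 0.1] 
 dp [ 4.7  3.  74.3] w [-0.2  0.3  0.3]
224 193
```

View pics/w6.png

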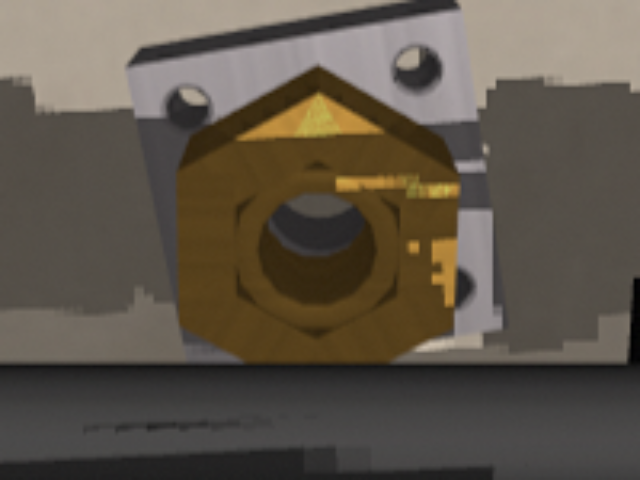

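```bash
python3 -c "
from h import *
p=np.load('w6.npy',allow_pickle=True).item()
f=lambda u,v:(224+u/3.2,193+v/3.2)
c=cast(p,f(318,248),.052)[0];print(c)
Q=cast(p,[f(130,66),f(460,10)],.024);d=Q[1]-Q[0];print(Q,np.degrees(np.arctan2(d[1],d[0])),np.linalg.norm(d))
go(*c,.031,-3.3)"
```

```text
[ 0.62140488 -0.27830993]
[[ 0.58777766 -0.24975679]
 [ 0.64983914 -0.24255964]] 6.614929762498574 0.06247740427799845
t15.2 at [ 617.8 -274.5  104.2] [-179.9    0.3   -3.2] grip 86.8 F [0.5 0.6 0.3] 
 dp [ 4.3  3.8 73.2] w [-0.1  0.3  0.1]
```

Call:
carry_out(
  plan=[
    {"dp": [0.004,0.004,0.015],"rotation": [0,0.3,0],"grip": 0},
    {"dp": [0,0,0.02],"rotation": [0,0,0],"grip": 0},
    {"dp": [0,0,0.015],"rotation": [0,0,0],"grip": 0},
    {"dp": [0,0,0],"rotation": [0,0,0],"grip": 0},
    {"dp": [0,0,0],"rotation": [0,0,0],"grip": 0},
  ],
)

```text
time_s: 15.58
tool_pos: [0.6201, -0.2763, 0.0535]
tool_rot: [-179.9, -0.0, -2.8]
force: [-0.1, 0.1, 0.8]
grip_width: 0.0869
```

```bash
python3 -c "
from h import *
go(.6218,-.278,.031,-3.3)"
```

```text
t15.6 at [ 620.1 -276.3   53.5] [-179.9   -0.    -2.8] grip 86.9 F [-0.1  0.1  0.8] 
 dp [ 1.7  1.7 22.5] w [-0.1  0.   0.5]
```

Call:
carry_out(
  plan=[
    {"dp": [0.0015,0.0015,0.012],"rotation": [0,0,0.5],"grip": 0},
    {"dp": [0,0,0.006],"rotation": [0,0,0],"grip": 0.2},
    {"dp": [0,0,0],"rotation": [0,0,0],"grip": 0.2},
  ],
)

```text
time_s: 15.83
tool_pos: [0.6223, -0.2777, 0.0365]
tool_rot: [-180.0, -0.1, -3.3]
force: [-0.5, -0.1, -0.3]
grip_width: 0.0801
```

```bash
python3 -c "
from h import *
go(.6218,-.278,.031,-3.3)"
```

```text
t15.8 at [ 622.3 -277.7   36.5] [-1.8e+02 -1.0e-01 -3.3e+00] grip 80.1 F [-0.5 -0.1 -0.3] 
 dp [-0.5  0.3  5.5] w [-0.  -0.1  0. ]
```

Call:
carry_out(
  plan=[
    {"dp": [-0.0005,0,0.005],"rotation": [0,0,0],"grip": 0.3},
    {"dp": [0,0,0],"rotation": [0,0,0],"grip": 1},
    {"dp": [0,0,0],"rotation": [0,0,0],"grip": 1},
    {"dp": [0,0,0],"rotation": [0,0,0],"grip": 1},
    {"dp": [0,0,0],"rotation": [0,0,0],"grip": 1},
    {"dp": [0,0,0],"rotation": [0,0,0],"grip": 1},
    {"dp": [0,0,0],"rotation": [0,0,0],"grip": 1},
    {"dp": [0,0,0],"rotation": [0,0,0],"grip": 1},
  ],
  force=30,
)

```text
time_s: 16.5
tool_pos: [0.622, -0.2778, 0.0317]
tool_rot: [-180.0, -0.2, -3.3]
force: [-0.5, -0.2, -1.7]
grip_width: 0.0548
```

```bash
python3 -c "
from h import *
go(.646,-.011,.1,-3.3)"
```

```text
t16.5 at [ 622.  -277.8   31.7] [-180.    -0.2   -3.3] grip 54.8 F [-0.5 -0.2 -1.7] 
 dp [   9.  -267.8  -68.1] w [-0.  -0.2  0. ]
```

Call:
carry_out(
  plan=[
    {"dp": [0,0,0],"rotation": [0,0,0],"grip": 1},
    {"dp": [0,0,0],"rotation": [0,0,0],"grip": 1},
    {"dp": [0,0,0],"rotation": [0,0,0],"grip": 1},
    {"dp": [0,0,0],"rotation": [0,0,0],"grip": 1},
  ],
)

```text
time_s: 16.83
tool_pos: [0.622, -0.2778, 0.0318]
tool_rot: [-180.0, -0.2, -3.3]
force: [0.1, -0.3, -1.4]
grip_width: 0.0549
```

```bash
python3 -c "
from h import *
go(.646,-.011,.1,-3.3)"
```

```text
t16.8 at [ 622.  -277.8   31.8] [-180.    -0.2   -3.3] grip 54.9 F [ 0.1 -0.3 -1.4] 
 dp [   9.  -267.8  -68.1] w [-0.  -0.2  0. ]
```

```bash
python3 -c "
from h import *
p=env.camera_params('wrist');im=env.read_camera('wrist')[:,:,::-1]
np.save('w7.npy',p,allow_pickle=True)
b=env.camera_params('side');s=env.read_camera('side')[:,:,::-1]
u,v=map(int,proj(b,[(.622,-.277,.03)])[0])
cv2.imwrite('pics/w7.png',np.hstack([cv2.resize(im[150:450,120:520],(400,300)),cv2.resize(s[v-37:v+38,u-50:u+50],(400,300))]))"
```

```text
(no output)
```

View pics/w7.png

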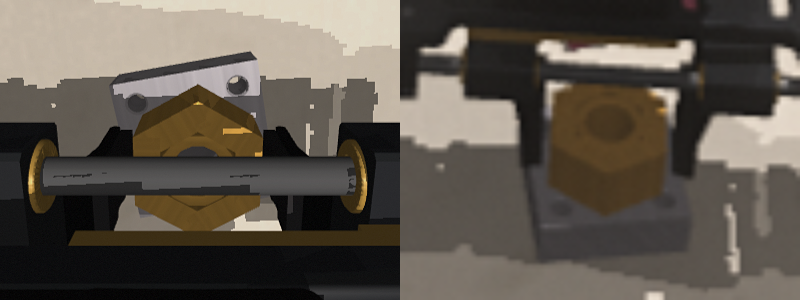

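Call:
carry_out(
  plan=[
    {"dp": [0,0,-0.005],"rotation": [0,0,0],"grip": 1},
    {"dp": [0,0,-0.005],"rotation": [0,0,0],"grip": 1},
    {"dp": [0,0,0],"rotation": [0,0,0],"grip": 1},
    {"dp": [0,0,0],"rotation": [0,0,0],"grip": 1},
  ],
)

```text
time_s: 17.27
tool_pos: [0.6214, -0.2776, 0.0421]
tool_rot: [-179.9, -0.1, -3.3]
force: [-0.4, 0.2, -2.4]
grip_width: 0.0549
```

```bash
python3 -c "
from h import *
go(.646,-.011,.1,-3.3)
b=env.camera_params('side');s=env.read_camera('side')[:,:,::-1]
a=env.camera_params('scene');im=env.read_camera('scene')[:,:,::-1]
u,v=map(int,proj(b,[(.622,-.277,.03)])[0])
x,y=map(int,proj(a,[(.622,-.277,.03)])[0])
cv2.imwrite('pics/w8.png',np.hstack([cv2.resize(im[y-30:y+30,x-40:x+40],(400,300)),cv2.resize(s[v-37:v+38,u-50:u+50],(400,300))]))"
```

```text
t17.3 at [ 621.4 -277.6   42.1] [-1.799e+02 -1.000e-01 -3.300e+00] grip 54.9 F [-0.4  0.2 -2.4] 
 dp [   9.5 -267.6  -57.6] w [-0.1 -0.1  0. ]
```

View pics/w8.png

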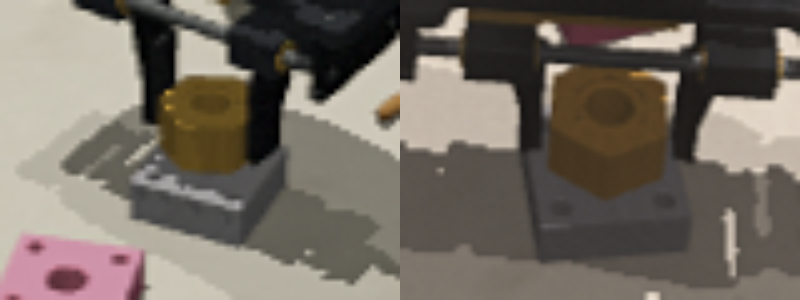

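The collar is held: it lifts with about 2.2 N. I'll carry it to the hexagon plate.

Call:
carry_out(
  plan=[
    {"dp": [0,0,-0.02],"rotation": [0,0,0],"grip": 1},
    {"dp": [0,0,-0.03],"rotation": [0,0,0],"grip": 1},
    {"dp": [0,0,-0.01],"rotation": [0,0,0],"grip": 1},
    {"dp": [0.001,-0.015,0],"rotation": [0,0,0],"grip": 1},
    {"dp": [0.001,-0.03,0],"rotation": [0,0,0],"grip": 1},
    {"dp": [0.001,-0.035,0],"rotation": [0,0,0],"grip": 1},
    {"dp": [0.001,-0.035,0],"rotation": [0,0,0],"grip": 1},
    {"dp": [0.001,-0.035,0],"rotation": [0,0,0],"grip": 1},
  ],
  force=40,
)

```text
time_s: 18.03
tool_pos: [0.6315, -0.1336, 0.0973]
tool_rot: [179.8, 0.2, -4.4]
force: [0.8, -0.2, -3.0]
grip_width: 0.0546
```

Call:
carry_out(
  plan=[
    {"dp": [0.001,-0.035,0],"rotation": [0,0,0],"grip": 1},
    {"dp": [0.001,-0.025,0],"rotation": [0,0,0],"grip": 1},
    {"dp": [0,-0.015,0],"rotation": [0,0,0],"grip": 1},
  ],
)

```text
time_s: 18.28
tool_pos: [0.6368, -0.0436, 0.0934]
tool_rot: [-179.9, 0.4, -3.9]
force: [0.4, 0.5, -2.7]
grip_width: 0.0548
```

```bash
python3 -c "
from h import *
go(.647,-.011,.06,-3.3)"
```

```text
t18.3 at [636.8 -43.6  93.4] [-179.9    0.4   -3.9] grip 54.8 F [ 0.4  0.5 -2.7] 
 dp [  8.2 -33.2  33.4] w [-0.1  0.4 -0.6]
```

Call:
carry_out(
  plan=[
    {"dp": [0.008,-0.025,0.008],"rotation": [0,0.4,-0.6],"grip": 1},
    {"dp": [0,0,0.008],"rotation": [0,0,0],"grip": 1},
    {"dp": [0,0,0.008],"rotation": [0,0,0],"grip": 1},
    {"dp": [0,0,0],"rotation": [0,0,0],"grip": 1},
  ],
)

```text
time_s: 18.62
tool_pos: [0.6432, -0.0018, 0.0643]
tool_rot: [-179.5, 0.2, -2.3]
force: [0.0, 0.6, -3.8]
grip_width: 0.0548
```

```bash
python3 -c "
from h import *
go(.647,-.011,.03,-3.3)"
```

```text
t18.6 at [643.2  -1.8  64.3] [-179.5    0.2   -2.3] grip 54.8 F [ 0.   0.6 -3.8] 
 dp [ 4.3  9.4 34.2] w [-0.5  0.2  1. ]
```

Call:
carry_out(
  plan=[
    {"dp": [0.004,0.0095,0.01],"rotation": [-0.5,0.2,1],"grip": 1},
    {"dp": [0,0,0.01],"rotation": [0,0,0],"grip": 1},
    {"dp": [0,0,0.005],"rotation": [0,0,0],"grip": 1},
    {"dp": [0,0,0],"rotation": [0,0,0],"grip": 1},
  ],
)

```text
time_s: 18.95
tool_pos: [0.6455, -0.0145, 0.0345]
tool_rot: [179.9, 0.2, -3.6]
force: [0.6, -0.2, -2.6]
grip_width: 0.0543
```

```bash
python3 -c "
from h import *
go(.647,-.011,.014,-3.3)"
```

```text
t18.9 at [645.5 -14.5  34.5] [179.9   0.2  -3.6] grip 54.3 F [ 0.6 -0.2 -2.6] 
 dp [ 1.4 -3.7 20.5] w [ 0.1  0.2 -0.3]
```

Call:
carry_out(
  plan=[
    {"dp": [0.0015,-0.0035,0.008],"rotation": [0,0.2,0],"grip": 1},
    {"dp": [0,0,0.004],"rotation": [0,0,0],"grip": 1},
    {"dp": [0,0,0],"rotation": [0,0,0],"grip": 1},
    {"dp": [0,0,0],"rotation": [0,0,0],"grip": 1},
  ],
)

```text
time_s: 19.28
tool_pos: [0.6472, -0.0135, 0.0207]
tool_rot: [179.9, 0.0, -3.8]
force: [-0.2, -0.2, -2.4]
grip_width: 0.0549
```

```bash
python3 -c "
from h import *
go(.647,-.011,.014,-3.3)"
```

```text
t19.3 at [647.2 -13.5  20.7] [179.9   0.   -3.8] grip 54.9 F [-0.2 -0.2 -2.4] 
 dp [-0.4 -2.5  6.7] w [ 0.1  0.  -0.5]
```

Call:
carry_out(
  plan=[
    {"dp": [0,-0.0025,0.005],"rotation": [0,0,0],"grip": 1},
    {"dp": [0,0,0],"rotation": [0,0,0],"grip": 1},
    {"dp": [0,-0.001,0.0025],"rotation": [0,0,0],"grip": 1},
    {"dp": [0,0,0],"rotation": [0,0,0],"grip": 1},
  ],
)

```text
time_s: 19.62
tool_pos: [0.6489, -0.01, 0.0141]
tool_rot: [179.9, -0.2, -3.9]
force: [-0.6, -0.4, -1.3]
grip_width: 0.0548
```

```bash
python3 -c "
from h import *
go(.647,-.011,.014,-3.3)"
```

```text
t19.6 at [648.9 -10.   14.1] [179.9  -0.2  -3.9] grip 54.8 F [-0.6 -0.4 -1.3] 
 dp [-1.9  1.1  0.1] w [ 0.1 -0.2 -0.6]
```

Call:
carry_out(
  plan=[
    {"dp": [-0.001,0.0005,0.001],"rotation": [0,0,0],"grip": 1},
    {"dp": [0,0,0],"rotation": [0,0,0],"grip": 1},
  ],
)

```text
time_s: 19.78
tool_pos: [0.6487, -0.01, 0.0139]
tool_rot: [179.9, -0.3, -3.8]
force: [-0.3, 0.7, -3.0]
grip_width: 0.0545
```

Call:
carry_out(
  plan=[
    {"dp": [0,0,0],"rotation": [0,0,0],"grip": 0.1},
    {"dp": [0,0,0],"rotation": [0,0,0],"grip": 0.1},
    {"dp": [0,0,0],"rotation": [0,0,0],"grip": 0.1},
    {"dp": [0,0,0],"rotation": [0,0,0],"grip": 0.1},
    {"dp": [0,0,-0.02],"rotation": [0,0,0],"grip": 0},
    {"dp": [0,0,-0.03],"rotation": [0,0,0],"grip": 0},
    {"dp": [0,0,-0.03],"rotation": [0,0,0],"grip": 0},
    {"dp": [0,0,-0.015],"rotation": [0,0,0],"grip": 0},
  ],
)

```text
time_s: 20.45
tool_pos: [0.645, -0.0095, 0.108]
tool_rot: [179.9, 0.2, -3.8]
force: [1.2, 0.8, 0.5]
grip_width: 0.0864
```

```bash
python3 -c "
from h import *
go(.622,-.278,.11,6)
p=env.camera_params('wrist');im=env.read_camera('wrist')[:,:,::-1]
np.save('w9.npy',p,allow_pickle=True)
u,v=proj(p,[(.647,-.011,.006)])[0];u,v=int(u),int(v);print(u-100,v-75);cv2.imwrite('pics/w9.png',cv2.resize(im[v-75:v+75,u-100:u+100],(640,480)))"
```

```text
t20.4 at [645.   -9.5 108. ] [179.9   0.2  -3.8] grip 86.4 F [1.2 0.8 0.5] 
 dp [ -5.2 269.4  -1.6] w [ 0.1  0.2 -9.8]
220 167
```

View pics/w9.png

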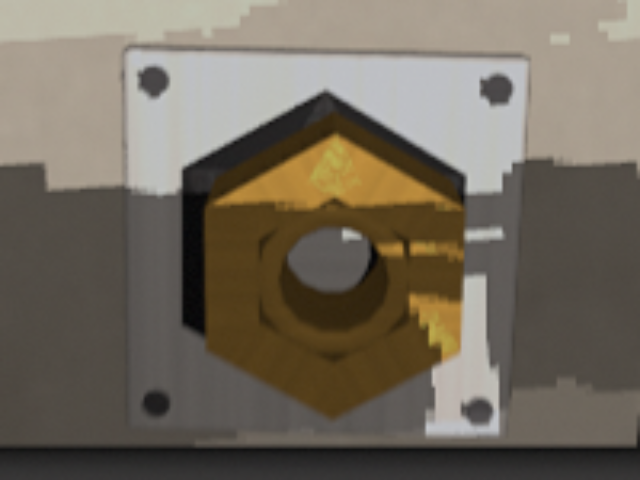

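```bash
python3 -c "
from h import *
p=np.load('w9.npy',allow_pickle=True).item()
f=lambda u,v:(220+u/3.2,167+v/3.2)
print('hex',cast(p,f(334,276),.034),'plate',cast(p,[f(125,48),f(527,57),f(505,435),f(130,425)],.006).mean(0))"
```

```text
hex [[ 0.6495465  -0.01042004]] plate [ 0.64719845 -0.01218888]
```

Call:
carry_out(
  plan=[
    {"dp": [-0.001,0.025,0],"rotation": [0,0,0],"grip": 0},
    {"dp": [-0.001,0.035,0],"rotation": [0,0,0],"grip": 0},
    {"dp": [-0.001,0.035,0],"rotation": [0,0,0],"grip": 0},
    {"dp": [-0.001,0.035,0],"rotation": [0,0,0],"grip": 0},
    {"dp": [-0.001,0.035,0],"rotation": [0,0,0],"grip": 0},
    {"dp": [0,0.035,0],"rotation": [0,0,0],"grip": 0},
    {"dp": [0,0.03,0],"rotation": [0,0,0],"grip": 0},
    {"dp": [0,0.015,0],"rotation": [0,0,0],"grip": 0},
  ],
)

```text
time_s: 21.17
tool_pos: [0.6289, -0.2535, 0.1122]
tool_rot: [-179.9, -0.4, -2.9]
force: [-0.8, -0.7, 1.1]
grip_width: 0.0871
```

Call:
carry_out(
  plan=[
    {"dp": [0,0,0],"rotation": [0,0,-4.9],"grip": 0},
    {"dp": [0,0,0],"rotation": [0,0,-4.5],"grip": 0},
    {"dp": [0,0,0],"rotation": [0,0,0],"grip": 0},
  ],
)

```text
time_s: 21.42
tool_pos: [0.6267, -0.2608, 0.1103]
tool_rot: [180.0, -0.3, 6.3]
force: [-0.1, -0.8, 0.2]
grip_width: 0.0871
```

```bash
python3 -c "
from h import *
go(.622,-.278,.1,5.5)"
```

```text
t21.4 at [ 626.7 -260.8  110.3] [180.   -0.3   6.3] grip 87.1 F [-0.1 -0.8  0.2] 
 dp [-6.7 16.6 10.2] w [ 0.  -0.3  0.8]
```

Call:
carry_out(
  plan=[
    {"dp": [-0.0055,0.015,0],"rotation": [0,-0.3,0.8],"grip": 0},
    {"dp": [0,0,0],"rotation": [0,0,0],"grip": 0},
    {"dp": [0,0,0],"rotation": [0,0,0],"grip": 0},
  ],
)

```text
time_s: 21.67
tool_pos: [0.6231, -0.2748, 0.1095]
tool_rot: [-179.9, 0.0, 5.3]
force: [1.0, 1.6, -0.7]
grip_width: 0.0868
```

```bash
python3 -c "
from h import *
go(.622,-.278,.005,5.5)
p=env.camera_params('wrist');im=env.read_camera('wrist')[:,:,::-1]
np.save('w10.npy',p,allow_pickle=True)
u,v=proj(p,[(.622,-.278,.024)])[0];u,v=int(u),int(v);print(u-100,v-75);cv2.imwrite('pics/w10.png',cv2.resize(im[v-75:v+75,u-100:u+100],(640,480)))"
```

```text
t21.7 at [ 623.1 -274.8  109.5] [-179.9    0.     5.3] grip 86.8 F [ 1.   1.6 -0.7] 
 dp [ -1.4   3.3 104.5] w [-0.1  0.  -0.2]
214 177
```

View pics/w10.png

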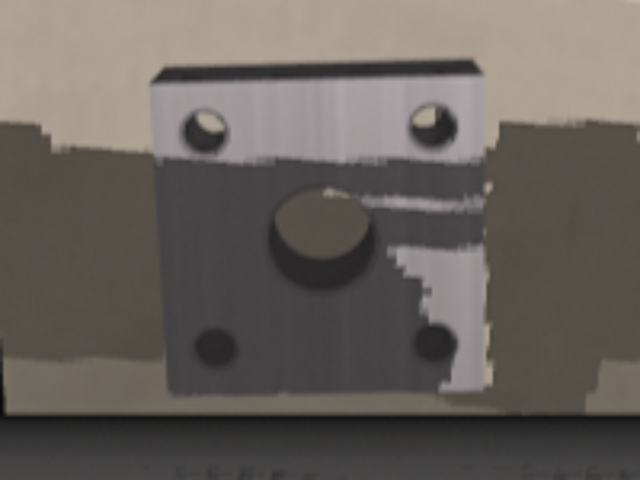

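```bash
python3 -c "
from h import *
p=np.load('w10.npy',allow_pickle=True).item()
f=lambda u,v:(214+u/3.2,177+v/3.2)
Q=cast(p,[f(151,84),f(484,77),f(492,388),f(168,395)],.024)
c=Q.mean(0);print(Q,c)
for i in range(4):
  d=Q[(i+1)%4]-Q[i];print(np.degrees(np.arctan2(d[1],d[0])),np.linalg.norm(d))
go(*c,.006,6)"
```

```text
[[ 0.58702007 -0.25012568]
 [ 0.64997672 -0.24289899]
 [ 0.65923645 -0.30543925]
 [ 0.59421522 -0.31304155]] [ 0.62261211 -0.27787637]
6.54822281553547 0.06337006131754776
-81.57795793627604 0.06322204481228438
-173.33124670808056 0.06546415117342036
96.5240835221469 0.06332595697337008
t21.7 at [ 622.7 -275.8  109.5] [-1.8e+02  1.0e-01  5.3e+00] grip 86.8 F [-0.6 -0.5 -0.5] 
 dp [ -0.2   2.1 103.5] w [-0.   0.1 -0.7]
```

Call:
carry_out(
  plan=[
    {"dp": [0,0.002,0.015],"rotation": [0,0,-1.4],"grip": 0},
    {"dp": [0,0,0.02],"rotation": [0,0,0],"grip": 0},
    {"dp": [0,0,0.02],"rotation": [0,0,0],"grip": 0},
    {"dp": [0,0,0.01],"rotation": [0,0,0],"grip": 0},
    {"dp": [0,0,0],"rotation": [0,0,0],"grip": 0},
    {"dp": [0,0,0],"rotation": [0,0,0],"grip": 0},
  ],
)

```text
time_s: 22.22
tool_pos: [0.624, -0.2753, 0.0395]
tool_rot: [-180.0, -0.0, 7.1]
force: [1.2, -0.7, -0.2]
grip_width: 0.0866
```

```bash
python3 -c "
from h import *
go(.6225,-.278,.006,6.8)"
```

```text
t22.2 at [ 624.  -275.3   39.5] [-180.    -0.     7.1] grip 86.6 F [ 1.2 -0.7 -0.2] 
 dp [-1.8  2.6 33.5] w [-0.  -0.   0.3]
```

Call:
carry_out(
  plan=[
    {"dp": [-0.002,0.0025,0.012],"rotation": [0,0,0.3],"grip": 0},
    {"dp": [0,0,0.01],"rotation": [0,0,0],"grip": 0},
    {"dp": [0,0,0],"rotation": [0,0,0],"grip": 0},
    {"dp": [0,0,0],"rotation": [0,0,0],"grip": 0},
  ],
)

```text
time_s: 22.55
tool_pos: [0.6234, -0.2783, 0.0171]
tool_rot: [180.0, -0.1, 6.8]
force: [-0.2, -0.4, -0.0]
grip_width: 0.0871
```

```bash
python3 -c "
from h import *
go(.6225,-.278,.006,6.8)"
```

```text
t22.6 at [ 623.4 -278.3   17.1] [ 1.8e+02 -1.0e-01  6.8e+00] grip 87.1 F [-0.2 -0.4 -0. ] 
 dp [-0.9 -0.4 11.1] w [ 0.  -0.1  0. ]
```

Call:
carry_out(
  plan=[
    {"dp": [-0.001,-0.0005,0.007],"rotation": [0,0,0],"grip": 0},
    {"dp": [0,0,0.003],"rotation": [0,0,0],"grip": 0},
    {"dp": [0,0,0],"rotation": [0,0,0],"grip": 1},
    {"dp": [0,0,0],"rotation": [0,0,0],"grip": 1},
    {"dp": [0,0,0],"rotation": [0,0,0],"grip": 1},
    {"dp": [0,0,0],"rotation": [0,0,0],"grip": 1},
    {"dp": [0,0,0],"rotation": [0,0,0],"grip": 1},
    {"dp": [0,0,0],"rotation": [0,0,0],"grip": 1},
  ],
  force=40,
)

```text
time_s: 23.22
tool_pos: [0.6231, -0.2784, 0.0076]
tool_rot: [179.9, -0.2, 6.8]
force: [1.0, -0.1, -0.9]
grip_width: 0.0637
```

```bash
python3 -c "
from h import *
go(.4815,.1275,.1,-20.5)"
```

```text
t23.2 at [ 623.1 -278.4    7.6] [179.9  -0.2   6.8] grip 63.7 F [ 1.  -0.1 -0.9] 
 dp [ -92.  -419.6  -93.6] w [ 0.  -0.3 27.3]
```

Call:
carry_out(
  plan=[
    {"dp": [0,0,-0.01],"rotation": [0,0,0],"grip": 1},
    {"dp": [0,0,-0.025],"rotation": [0,0,0],"grip": 1},
    {"dp": [0,0,-0.035],"rotation": [0,0,0],"grip": 1},
    {"dp": [0,0,-0.025],"rotation": [0,0,0],"grip": 1},
    {"dp": [-0.004,-0.018,-0.005],"rotation": [0,0,0],"grip": 1},
    {"dp": [-0.008,-0.03,-0.002],"rotation": [0,0,0],"grip": 1},
    {"dp": [-0.008,-0.035,-0.002],"rotation": [0,0,0],"grip": 1},
    {"dp": [-0.008,-0.035,-0.002],"rotation": [0,0,0],"grip": 1},
  ],
)

```text
time_s: 23.88
tool_pos: [0.5779, -0.1717, 0.1172]
tool_rot: [179.8, -0.0, 5.9]
force: [0.0, 0.8, -2.7]
grip_width: 0.0638
```

Call:
carry_out(
  plan=[
    {"dp": [-0.008,-0.035,-0.002],"rotation": [0,0,0],"grip": 1},
    {"dp": [-0.008,-0.035,-0.002],"rotation": [0,0,0],"grip": 1},
    {"dp": [-0.008,-0.035,-0.002],"rotation": [0,0,0],"grip": 1},
    {"dp": [-0.008,-0.035,-0.002],"rotation": [0,0,0],"grip": 1},
    {"dp": [-0.008,-0.035,-0.002],"rotation": [0,0,0],"grip": 1},
    {"dp": [-0.008,-0.03,-0.002],"rotation": [0,0,0],"grip": 1},
  ],
)

```text
time_s: 24.38
tool_pos: [0.503, 0.0371, 0.1316]
tool_rot: [179.6, -0.1, 5.9]
force: [0.2, 1.3, -2.8]
grip_width: 0.0636
```

```bash
python3 -c "
from h import *
go(.4815,.1275,.1,-20.5)"
```

```text
t24.4 at [503.   37.1 131.6] [ 1.796e+02 -1.000e-01  5.900e+00] grip 63.6 F [ 0.2  1.3 -2.8] 
 dp [-12.1 -92.4  31. ] w [ 0.3 -0.2 26.4]
```

Call:
carry_out(
  plan=[
    {"dp": [-0.003,-0.03,0],"rotation": [0,0,0],"grip": 1},
    {"dp": [-0.003,-0.03,0],"rotation": [0,0,0],"grip": 1},
    {"dp": [-0.001,-0.015,0],"rotation": [0,0,0],"grip": 1},
    {"dp": [0,0,0],"rotation": [0,0,6.5],"grip": 1},
    {"dp": [0,0,0],"rotation": [0,0,7],"grip": 1},
    {"dp": [0,0,0],"rotation": [0,0,7],"grip": 1},
    {"dp": [0,0,0],"rotation": [0,0,5],"grip": 1},
    {"dp": [0,0,0],"rotation": [0,0,0],"grip": 1},
  ],
)

```text
time_s: 25.05
tool_pos: [0.4798, 0.1282, 0.1358]
tool_rot: [179.7, -0.5, -19.5]
force: [0.4, 0.4, -3.3]
grip_width: 0.0637
```

```bash
python3 -c "
from h import *
go(.4815,.1275,.1,-20.5)
p=env.camera_params('wrist');im=env.read_camera('wrist')[:,:,::-1];np.save('w11.npy',p,allow_pickle=True)
cv2.imwrite('pics/w11.png',im);print(proj(p,[(.4815,.1275,.006)]))"
```

```text
t25.1 at [479.8 128.2 135.8] [179.7  -0.5 -19.5] grip 63.7 F [ 0.4  0.4 -3.3] 
 dp [ 1.5 -0.1 35.8] w [ 0.3 -0.5  1. ]
[[317.25632756 231.35386758]]
```

View pics/w11.png

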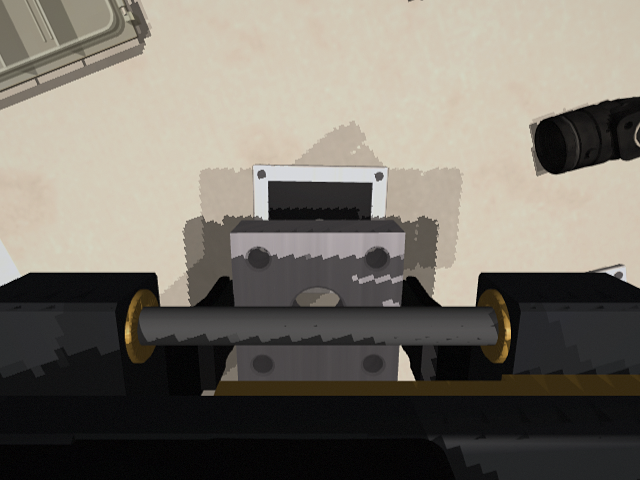

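```bash
python3 -c "
from h import *
p=np.load('w11.npy',allow_pickle=True).item()
for pts,h in (([(268,181),(373,184)],37),([(254,165),(388,168)],48)):
  Q=cast(p,pts,.006);d=Q[1]-Q[0];L=np.linalg.norm(d);d/=L
  print(L,np.degrees(np.arctan2(d[1],d[0])),Q.mean(0)+h*1e-3*np.array([d[1],-d[0]]))"
```

```text
0.07445903402601452 -21.145832690810394 [0.48222749 0.12568538]
0.0940924491211775 -20.76389887852983 [0.48262392 0.12573078]
```

Agrees: target (0.482, 0.1265), yaw −20.7. Descending.

Call:
carry_out(
  plan=[
    {"dp": [0.002,0.001,0.015],"rotation": [0.3,-0.5,1.1],"grip": 1},
    {"dp": [0,0,0.025],"rotation": [0,0,0],"grip": 1},
    {"dp": [0,0,0.025],"rotation": [0,0,0],"grip": 1},
    {"dp": [0,0,0.01],"rotation": [0,0,0],"grip": 1},
    {"dp": [0,0,0],"rotation": [0,0,0],"grip": 1},
    {"dp": [0,0,0],"rotation": [0,0,0],"grip": 1},
  ],
)

```text
time_s: 25.6
tool_pos: [0.4833, 0.1262, 0.0616]
tool_rot: [-179.9, -0.2, -19.6]
force: [-0.4, 0.3, -3.7]
grip_width: 0.0634
```

```bash
python3 -c "
from h import *
go(.482,.1265,.014,-20.7)"
```

```text
t25.6 at [483.3 126.2  61.6] [-179.9   -0.2  -19.6] grip 63.4 F [-0.4  0.3 -3.7] 
 dp [-1.6  0.2 47.6] w [-0.1 -0.2  1.1]
```

Call:
carry_out(
  plan=[
    {"dp": [-0.002,0,0.015],"rotation": [0,-0.2,1.1],"grip": 1},
    {"dp": [0,0,0.015],"rotation": [0,0,0],"grip": 1},
    {"dp": [0,0,0.005],"rotation": [0,0,0],"grip": 1},
    {"dp": [0,0,0],"rotation": [0,0,0],"grip": 1},
    {"dp": [0,0,0],"rotation": [0,0,0],"grip": 1},
  ],
)

```text
time_s: 26.02
tool_pos: [0.4862, 0.1277, 0.0319]
tool_rot: [-179.7, -0.5, -20.6]
force: [0.4, -0.1, -3.1]
grip_width: 0.0638
```

```bash
python3 -c "
from h import *
go(.482,.1265,.014,-20.7)"
```

```text
t26.0 at [486.2 127.7  31.9] [-179.7   -0.5  -20.6] grip 63.8 F [ 0.4 -0.1 -3.1] 
 dp [-3.7  2.6 17.9] w [-0.3 -0.5  0.1]
```

Call:
carry_out(
  plan=[
    {"dp": [-0.004,0.0025,0.009],"rotation": [-0.3,-0.5,0],"grip": 1},
    {"dp": [0,0,0.003],"rotation": [0,0,0],"grip": 1},
    {"dp": [0,0,0],"rotation": [0,0,0],"grip": 1},
    {"dp": [0,0,0],"rotation": [0,0,0],"grip": 1},
  ],
)

```text
time_s: 26.35
tool_pos: [0.4837, 0.127, 0.0219]
tool_rot: [-180.0, -0.2, -20.5]
force: [-0.4, -0.1, -3.2]
grip_width: 0.0637
```

```bash
python3 -c "
from h import *
go(.482,.1265,.014,-20.7)"
```

```text
t26.4 at [483.7 127.   21.9] [-180.    -0.2  -20.5] grip 63.7 F [-0.4 -0.1 -3.2] 
 dp [-1.5  1.   7.9] w [-0.  -0.2  0.2]
```

Call:
carry_out(
  plan=[
    {"dp": [-0.002,0.001,0.005],"rotation": [0,-0.2,0],"grip": 1},
    {"dp": [0,0,0],"rotation": [0,0,0],"grip": 1},
    {"dp": [-0.0005,0,0.003],"rotation": [0,0,0],"grip": 1},
    {"dp": [0,0,0],"rotation": [0,0,0],"grip": 1},
  ],
)

```text
time_s: 26.68
tool_pos: [0.4815, 0.127, 0.0139]
tool_rot: [-179.9, -0.1, -20.5]
force: [0.1, 0.7, -3.1]
grip_width: 0.0637
```

```bash
python3 -c "
from h import *
go(.482,.1265,.014,-20.7)"
```

```text
t26.7 at [481.5 127.   13.9] [-1.799e+02 -1.000e-01 -2.050e+01] grip 63.7 F [ 0.1  0.7 -3.1] 
 dp [ 0.7  0.3 -0.1] w [-0.1 -0.1  0.2]
```

Call:
carry_out(
  plan=[
    {"dp": [0,0,0.0015],"rotation": [0,0,0],"grip": 1},
    {"dp": [0,0,0],"rotation": [0,0,0],"grip": 1},
  ],
)

```text
time_s: 26.85
tool_pos: [0.4821, 0.1273, 0.0139]
tool_rot: [-179.9, -0.1, -20.5]
force: [-0.8, -0.0, -3.1]
grip_width: 0.0638
```

Call:
carry_out(
  plan=[
    {"dp": [0,0,0],"rotation": [0,0,0],"grip": 0},
    {"dp": [0,0,0],"rotation": [0,0,0],"grip": 0},
    {"dp": [0,0,0],"rotation": [0,0,0],"grip": 0},
    {"dp": [0,0,0],"rotation": [0,0,0],"grip": 0},
    {"dp": [0,0,-0.015],"rotation": [0,0,0],"grip": 0},
    {"dp": [0,0,-0.03],"rotation": [0,0,0],"grip": 0},
    {"dp": [0,0,-0.03],"rotation": [0,0,0],"grip": 0},
    {"dp": [0,0,-0.03],"rotation": [0,0,0],"grip": 0},
  ],
)

```text
time_s: 27.52
tool_pos: [0.4778, 0.1268, 0.1169]
tool_rot: [179.9, 0.5, -20.5]
force: [1.0, -1.1, -0.5]
grip_width: 0.0869
```

Call:
carry_out(
  plan=[
    {"dp": [0,0,-0.03],"rotation": [0,0,0],"grip": 0},
    {"dp": [0,0,-0.03],"rotation": [0,0,0],"grip": 0},
    {"dp": [0,0,0],"rotation": [0,0,0],"grip": 0},
    {"dp": [0,0,0],"rotation": [0,0,0],"grip": 0},
  ],
)

```text
time_s: 27.85
tool_pos: [0.4819, 0.128, 0.1867]
tool_rot: [-179.9, -0.2, -20.5]
force: [-0.5, -0.2, 0.5]
grip_width: 0.0868
```

```bash
python3 -c "
from h import *
go(.482,.1265,.014,-20.7)
p=env.camera_params('wrist');im=env.read_camera('wrist')[:,:,::-1];np.save('w12.npy',p,allow_pickle=True)
s=env.read_camera('scene')[:,:,::-1]
u,v=map(int,proj(p,[(.482,.1265,.02)])[0]);print(u-100,v-75)
cv2.imwrite('pics/w12.png',np.vstack([np.hstack([cv2.resize(im[v-75:v+75,u-100:u+100],(400,300)),cv2.resize(s[110:410,100:500],(400,300))])]))"
```

```text
t27.9 at [481.9 128.  186.7] [-179.9   -0.2  -20.5] grip 86.8 F [-0.5 -0.2  0.5] 
 dp [1.000e-01 1.800e+00 1.727e+02] w [-0.1 -0.2  0.2]
216 149
```

View pics/w12.png

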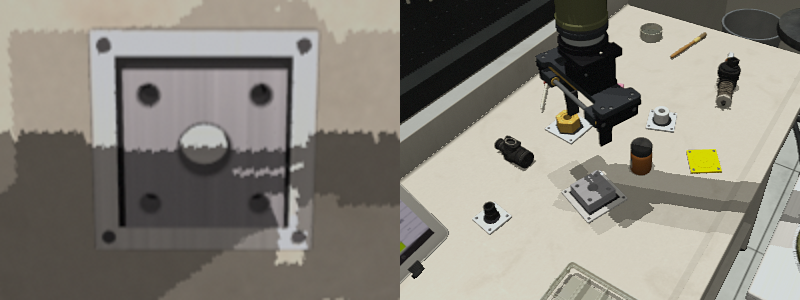

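The flange sits square inside its outline: plate corners are near (90,30) to (310,248) in the crop, and the flange spans 120–293. The scene half shows all four parts standing on their plates and the jar and injector body in place.

```bash
python3 -c "
from h import *
p=np.load('w12.npy',allow_pickle=True).item();f=lambda u,v:(216+u/2,149+v/2)
print('flange',cast(p,[f(121,68),f(287,68),f(290,227),f(125,228)],.03).mean(0),'plate',cast(p,[f(90,31),f(316,30),f(311,248),f(97,248)],.006).mean(0))
env.sign_off()"
```

```text
flange [0.48459986 0.12806831] plate [0.48317046 0.1265701 ]
the job is handed in; nothing more can be done
```

I took the stack apart from the top down and set all four parts upright on their own plates. I handed it in after about 28 s of the 112 s allowed.

| Part | Offset from outline centre at the last wrist-camera check |
|---|---|
| Nut | about 2 mm |
| Spacer | about 2 mm |
| Hexagon collar | about 3 mm |
| Square flange | about 2 mm, and within about 1° of square with its plate |

All of these are well inside the 12 mm and 0.2 rad (about 11°) limits. In the final scene picture the jar and injector body look where they stood, but I did not measure them. The gripper was clear at z ≈ 0.19 m.

**Collar grip:** one thing did not fit. The fingers stopped at 54.9 mm on the collar, although the images showed it held across its 48 mm flats. I did not find the cause. The collar lifted and placed securely, and the check afterwards showed it standing upright on its plate.

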